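# Count three walnuts from the shop dispenser into a bowl

## Task

Slide the empty steel bowl along the counter (do not lift it) until it stands centred under the dispenser's spout, then turn the red three-winged knob exactly three clicks, spout-side wings downwards, so that three walnuts drop into the bowl and no more. Then slide the bowl with its walnuts to the middle of the round green-rimmed mat and finally press the yellow call button fully down once it is there. Leave the other things on the counter where they are.

Things in the scene. Friction and masses are not known exactly. Their poses are not given: they have to be found in the camera images.
- knob_hub (a point): Point on the axis of the dispenser's red knob, amid its wings, 190 mm above the counter; fixed, it does not turn. x: level along the shaft into the dispenser (roughly away from the robot); y: level to the spout side (roughly to the robot's left); z up. Hub radius 13 mm. Three flat radial wings 120 degrees apart reach 55 mm from the axis, 8 mm thick, 24 mm wide along the shaft.
- drum_mid (a point): Centre of the dispenser's clear drum, 95 mm along +x from knob_hub, same axes. Drum: 42 mm thick along x, 108 mm square; below it, on the +y side, a green chute to the spout. Above it a clear hopper 39 mm square with a cap 52 mm square, up to 440 mm above the counter. So the dispenser begins 70 mm behind knob_hub, where only the knob and its 12 mm shaft stand free.
- knob (a joint): Knob angle (rad), 0 at the start with one wing 30 degrees above +y, one 30 above -y, one straight down. Grows as the spout-side wings go down (anticlockwise seen from the robot). Rests every 1.047 (a click); pushed just over half-way (0.6) it snaps on by itself, let go earlier it springs back. About 0.2 N m. Each click drops one walnut from the spout, at rest in about 1 s.
- spout_spot (a point): Point on the counter under the spout's mouth, where the bowl's centre must stand; axes as knob_hub, from which it lies 95 mm along +x, 112 mm along +y. The mouth is 90 mm above the counter. The chute stands over the -y side from 1 mm off this point, 42 mm wide in x, 90 to 200 mm high: over the bowl the +y side is free. The dispenser's foot, 12 mm high, ends 77 mm to the -y side.
- bowl_mid (a point): Centre of the loose round steel bowl, half-way up (32 mm above its underside); z is its upright axis. The bowl is 65 mm high, 116 mm across at the foot and 136 mm at the rim, with a straight wall 4 mm thick and a floor 5 mm thick; about 0.2 to 0.4 kg. Three walnuts lie in one layer on its floor and reach 33 mm above the counter.
- mat_centre (a point): Centre of the flat round mat on the counter, 170 mm across, a cream disc of 140 mm with a green rim; about 1 mm thin, it is no obstacle.
- call_top (a point): Centre of the top of the yellow call button, a disc of 17 mm radius on a small grey housing; it is pressed straight down.
- call (a joint): Travel of the call button: 0 up, 0.006 m fully down; it springs back, fully down takes 5 N.
- bowl: The same steel bowl; origin at the centre of its underside.
- walnut1_mid (a point): Centre of walnut 1, a brown ball of 28 mm; the first to come out of the dispenser.
- walnut2_mid (a point): Centre of walnut 2, a brown ball of 28 mm; number 2 in the order in which they come out of the dispenser.
- walnut3_mid (a point): Centre of walnut 3, a brown ball of 28 mm; number 3 in the order in which they come out of the dispenser.
- walnut4_mid (a point): Centre of walnut 4, a brown ball of 28 mm; number 4 in the order in which they come out of the dispenser.
- walnut5_mid (a point): Centre of walnut 5, a brown ball of 28 mm; number 5 in the order in which they come out of the dispenser.
- walnut6_mid (a point): Centre of walnut 6, a brown ball of 28 mm; number 6 in the order in which they come out of the dispenser.
- walnut7_mid (a point): Centre of walnut 7, a brown ball of 28 mm; number 7 in the order in which they come out of the dispenser.
- jar: Bystander: amber jar, 60 mm across, 90 mm high; origin at the underside.
- ginger: Bystander: ginger root, about 95 mm long, 30 mm high; origin at the underside.
- can: Bystander: blue-labelled can, 66 mm across, 100 mm high; origin at the underside.
- brush: Bystander: hand brush lying on the counter; origin at the underside.
- cup: Bystander: white cup, 72 mm across, 70 mm high; origin at the underside.

How it is judged:
On the way, in this order (a step that is already met when the one before it is completed fails the run):
1. The bowl stands under the spout, before the knob is turned (horizontal distance between bowl_mid and spout_spot below 0.03 m and value of joint knob below 0.4 rad and linear speed of bowl below 0.02 m/s), for 0.2 s.
2. The knob has been turned three clicks and three walnuts lie in the bowl (value of joint knob between 2.9 and 3.4 rad and horizontal distance between each of walnut1_mid, walnut2_mid, walnut3_mid and bowl_mid below 0.062 m and z of each of walnut1_mid, walnut2_mid, walnut3_mid in the frame of bowl_mid below 0.02 m and height (world z) of each of walnut4_mid, walnut5_mid, walnut6_mid, walnut7_mid above 0.12 m), for 0.2 s.
3. The bowl with the three walnuts stands on the middle of the mat (horizontal distance between bowl_mid and mat_centre below 0.03 m and angle between bowl_mid's own z axis and vertical below 0.1 rad and height (world z) of bowl_mid below 0.037 m and horizontal distance between each of walnut1_mid, walnut2_mid, walnut3_mid and bowl_mid below 0.062 m and z of each of walnut1_mid, walnut2_mid, walnut3_mid in the frame of bowl_mid below 0.02 m and linear speed of bowl below 0.02 m/s), for 0.2 s.
4. The call button is pressed (value of joint call above 0.0045 m), for 0.02 s.
At the end, for the whole second after the job is handed in: The bowl stands upright and at rest within 30 mm of the mat's centre with exactly walnuts 1, 2 and 3 in it, the other four are still in the dispenser, the knob rests at its third click (2.9 to 3.4 rad), the call button has been pressed (4.5 mm or more) and let go (all of step 3 and height (world z) of each of walnut4_mid, walnut5_mid, walnut6_mid, walnut7_mid above 0.12 m and value of joint knob between 2.9 and 3.4 rad and value of joint call below 0.002 m); the robot touches nothing.
It fails at once if The bowl is lifted more than 20 mm off the counter (height (world z) of bowl_mid above 0.0525 m).
It fails at once if The knob is turned beyond the third click (value of joint knob above 3.75 rad).
It fails at once if A bystander is shifted by more than 30 mm (distance of any of jar, ginger, can, brush, cup from where it was at the start of the episode above 0.03 m).
It also fails if it takes over 72 s, if anything falls off the work surface, if the arm or the gripper's body presses on something with over 40 N, if the wrist force passes 120 N, or if a joint passes its speed limit or range.

## Robot

A 6-joint arm with a two-finger parallel gripper is mounted at the origin on the work surface. World frame = base frame: x ahead of the robot, y to its left, z up, the work surface at z = 0. Lengths are in m, angles in rad, forces in N, time in s.
With the tool pointing down it reaches from about 0.375 to 0.975 m from the base axis. Payload 3.8 kg.
Tool frame: the origin (TCP) lies at the very end of the fingers, on their centre line; the grasp point (between the pads) lies 19 mm behind it; z points along the fingers, y is the direction in which the jaws open and shut (so a half turn about z gives the same grasp; the last joint's range is limited). The gripper opens to 85 mm and grips with 20 to 120 N. Pads are 22 mm wide; open, the fingers measure 114 mm over their backs; the gripper's body (76 mm by 85 mm) begins 54 mm behind the grasp point. The pads swing forward as they close: fully open they stand 13 mm farther back than shut.
Start: joints at [-1.304, 0.264, 1.604, -0, 1.274, -0.037], TCP at [0.202, -0.644, 0.207] pointing down, gripper open.
Joint ranges: [-2.63, 2.63], [-0.94, 2.18], [0.31, 2.57], [-1.31, 4.45], [0, 2.66], [-2.55, 2.55]. Speed limits (rad/s): [2.57, 2.57, 3.14, 3.14, 3.14, 3.14].

## Interface

Orientations are given as a rotation vector (axis times angle).
In Python, from workcell import bot, viewer, finish_job gives the robot as it stands.
- The arm moves only by the tool servo_tool, never from a script. Its argument "plan" is a list that holds one entry, the list of rows, each a list of 6 numbers: the shift along the tool's x, y, z in cm, then the turn, a rotation vector about the tool's x, y, z in degrees. A call has 1 to 20 rows; each row is the pose to reach, as a shift and turn from the pose measured when the call began, along the tool's axes at that moment; what a row does not reach only later rows make up. A row lasts 1/12 s, in which the tool goes at most 41.7 mm and 7.16 degrees, less where a joint would pass 70% of its speed; a pose out of reach is approached as far as the arm can. A call with a gripper value outside its range is refused whole. "claw" is the finger opening in cm, from 0 to 8.54, set as the call begins (left out, the last holds). The fingers move at their own pace and stop on an object; "grip_force" is the grip in N (left out, the last holds). Time passes only in rows, so rows that repeat a pose let the fingers close. It gives the time, the measured TCP pose, the force and the opening at its end, in the units of the state.
- bot.read_state(): the state, without advancing time (a new reading comes with each control period).
- viewer.read_camera(name): name is "scene" or "top" or "wrist"; returns a dict with "color" (400x640x3 uint8, red, green, blue), "fx", "fy", "cx", "cy" (pixels), "eye" and "rotation" of the camera in the world; the wrist camera has in their place "T_tool_cam" (4x4, takes a point from camera to tool coordinates, whose origin is the TCP and whose axes are the flange's). Camera axes: x right, y down, z forward; pixel columns grow to the right and rows downward; lengths in m; the calibration is good to about 2 mm. A picture is of the moment at which its call begins: read the wrist's pose just before it. There is no depth.
- finish_job(): hands the job in, once; it reports no verdict.
The state is a dict: "time": time; "q": joint angles; "joint_vel": joint speeds; "joint_torque": joint torques, N m; "tool_pos": TCP position; "tcp_rot": TCP orientation; "wrist_force": force on the tool from outside, world axes, zero at the start; "torque": the same for the moment, N m; "width": opening from 0.0 (shut) to 1.0 (fully open).
Only numpy, scipy, OpenCV 4.12 (cv2) and the standard library are available. Lean on these libraries where they do the work, as an engineer would, in place of code of your own. Each camera call takes 0.05 s, during which the arm holds its last target.

## Working session

There is one attempt and no reset: what is moved stays moved. The work goes in short steps, Python scripts to look and compute and a tool call to move; the robot and the scene stay as the last step left them, time stands still between calls to the robot, and variables do not carry over. Pictures are saved under pics/ and viewed, and the job is handed in when it is done.

Besides the shell and the picture viewer there is one more tool, called as a command line: name --argument value ..., lists and objects as JSON in quotes. servo_tool: Moves the arm, as the interface text tells. Its arguments: {"type":"object","properties":{"plan":{"type":"array"},"claw":{"type":"number"},"grip_force":{"type":"number"}},"required":["plan"]}

```bash
mkdir -p pics; cat > snap.py <<'E'
import cv2,sys
from workcell import bot,viewer
def snap(name,fn):
    s=bot.read_state(); c=viewer.read_camera(name)
    cv2.imwrite('pics/'+fn,c['color'][:,:,::-1]); return s,c
E
python3 - <<'E'
from snap import *
import numpy as np
np.set_printoptions(precision=4,suppress=True)
s=bot.read_state();print(s)
for n in ['scene','top']:
    _,c=snap(n,n+'0.png'); print(n,{k:v for k,v in c.items() if k!='color'})
E
```

```text
{'time': 0.0, 'q': array([-1.3039,  0.2647,  1.6054, -0.    ,  1.2737, -0.0369]), 'joint_vel': array([-0.0007,  0.0004, -0.0009, -0.0015,  0.0003,  0.0003]), 'joint_torque': array([ -0.0016, -51.5114, -36.7315,  -0.0001,   0.0129,   0.    ]), 'tool_pos': array([ 0.2017, -0.6433,  0.2056]), 'tcp_rot': array([-3.1032, -0.4751,  0.0004]), 'wrist_force': array([-0.305 , -0.099 , -0.5916]), 'torque': array([0.0073, 0.0304, 0.0749]), 'width': 0.9987883104612671}
scene {'fx': 520.0060817208984, 'fy': 520.0060817208984, 'cx': 327.86936819502165, 'cy': 195.6462833477753, 'eye': array([ 1.3829, -0.5934,  1.505 ]), 'rotation': array([-2.2621, -1.1426,  0.3903])}
top {'fx': 370.429589724968, 'fy': 370.429589724968, 'cx': 316.3549100531292, 'cy': 198.275986921451, 'eye': array([ 0.4567, -0.0145,  1.2549]), 'rotation': array([-2.1693,  2.1769, -0.0993])}
```

View pics/scene0.png

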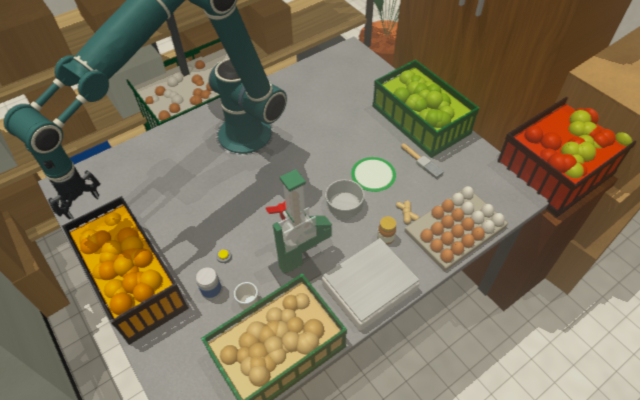

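View pics/top0.png

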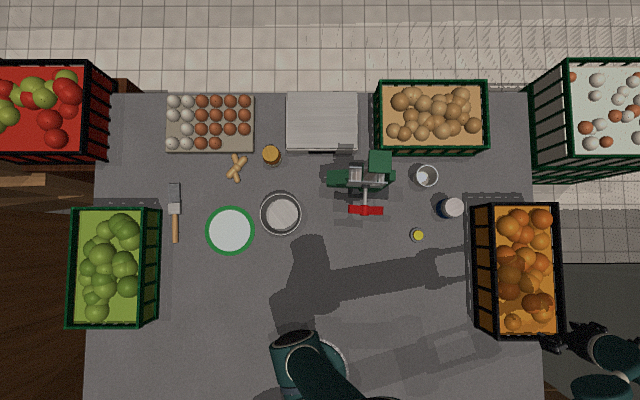

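The top view (x up, y left) shows the bowl at about (281,214), the mat at (230,230), the knob at (366,210), the yellow button at (417,235) and the dispenser at about (362,178). I'll zoom in to measure.

```bash
python3 - <<'E'
import cv2
a=cv2.imread('pics/top0.png'); cv2.imwrite('pics/topz.png',cv2.resize(a[130:265,190:450],None,fx=3,fy=3,interpolation=cv2.INTER_CUBIC))
a=cv2.imread('pics/scene0.png'); cv2.imwrite('pics/scz.png',cv2.resize(a[140:310,190:450],None,fx=3,fy=3,interpolation=cv2.INTER_CUBIC))
E
```

```text
(no output)
```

View pics/topz.png

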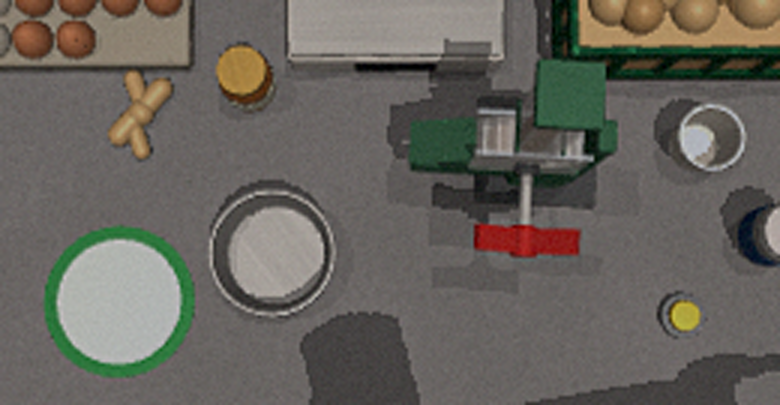

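View pics/scz.png

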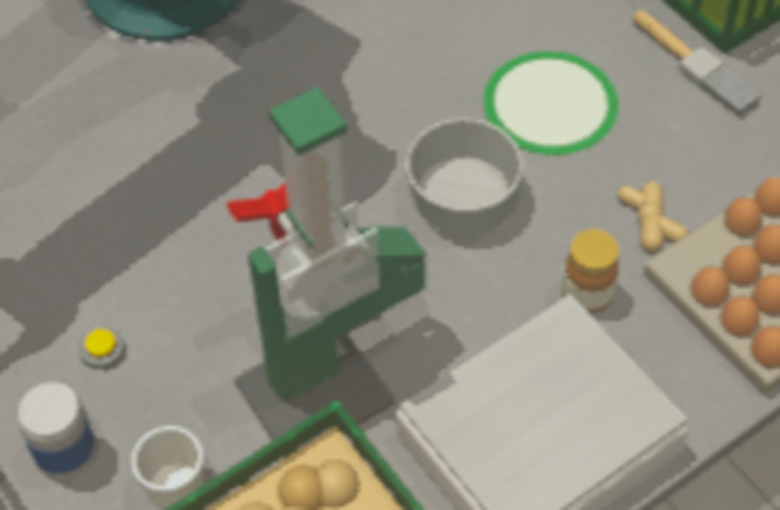

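```bash
cat >> snap.py <<'E'
import numpy as np
from scipy.spatial.transform import Rotation as R
np.set_printoptions(precision=4,suppress=True)
CAL={'top':(370.4296,316.3549,198.276,np.array([0.4567,-.0145,1.2549]),[-2.1693,2.1769,-.0993]),
'scene':(520.006,327.8694,195.6463,np.array([1.3829,-.5934,1.505]),[-2.2621,-1.1426,.3903])}
def p2w(cam,u,v,z):
    f,cx,cy,e,r=CAL[cam]; d=R.from_rotvec(r).apply([(u-cx)/f,(v-cy)/f,1.]); return e+d*(z-e[2])/d[2]
def w2p(cam,p):
    f,cx,cy,e,r=CAL[cam]; c=R.from_rotvec(r).inv().apply(np.asarray(p)-e); return cx+f*c[0]/c[2],cy+f*c[1]/c[2]
E
python3 - <<'E'
from snap import *
def t(n,u,v,z): print(n,p2w('top',190+(u-1)/3,130+(v-1)/3,z))
def s(n,u,v,z): print('   sc',n,p2w('scene',190+(u-1)/3,140+(v-1)/3,z))
t('wingL',475,238,.217);t('wingR',580,242,.217);t('hub',525,240,.203);t('hubfar',526,226,.203);t('hubnear',526,256,.203)
t('shaft near drum',526,170,.196);
for u,v in [(536,60),(606,59),(603,128),(536,128)]: t('cap',u,v,.44)
for u,v in [(271,118),(305,88),(347,122),(312,150)]: s('cap',u,v,.44)
t('mat',119,301,0); s('mat',551,102,0)
t('bowlrim',272,252,.065); s('bowlrim',465,165,.065)
t('call',685,316,.025); s('call',100,342,.025)
t('callbase',680,314,0.005)
t('jar',244,70,.09);t('can',778,236,.1);t('cup',712,138,.07)
t('ging',140,112,.015)
E
```

```text
wingL [ 0.5228 -0.1017  0.217 ]
wingR [ 0.5187 -0.1999  0.217 ]
hub [ 0.5217 -0.1503  0.203 ]
hubfar [ 0.535  -0.1514  0.203 ]
hubnear [ 0.5065 -0.151   0.203 ]
shaft near drum [ 0.5894 -0.1532  0.196 ]
cap [ 0.6414 -0.13    0.44  ]
cap [ 0.6419 -0.1821  0.44  ]
cap [ 0.5899 -0.1788  0.44  ]
cap [ 0.5901 -0.1291  0.44  ]
   sc cap [ 0.607  -0.1843  0.44  ]
   sc cap [ 0.5961 -0.141   0.44  ]
   sc cap [ 0.6505 -0.1331  0.44  ]
   sc cap [ 0.6581 -0.1753  0.44  ]
mat [0.4671 0.2815 0.    ]
   sc mat [0.4735 0.2809 0.    ]
bowlrim [0.5183 0.1031 0.065 ]
   sc bowlrim [0.527  0.1025 0.065 ]
call [ 0.4483 -0.3481  0.025 ]
   sc call [ 0.4591 -0.3502  0.025 ]
callbase [ 0.4504 -0.348   0.005 ]
jar [0.711  0.1316 0.09  ]
can [ 0.5313 -0.4268  0.1   ]
cup [ 0.6391 -0.3704  0.07  ]
ging [0.6796 0.2581 0.015 ]
```

```bash
cat >> snap.py <<'E'
def to(p,yaw):
    "shift (cm) and rotvec (deg) in present tool axes to reach world p, tool down, tool x at yaw deg"
    s=bot.read_state(); r0=R.from_rotvec(s['tcp_rot'])
    rt=R.from_euler('z',yaw,degrees=True)*R.from_euler('x',180,degrees=True)
    d=r0.inv().apply(np.asarray(p)-s['tool_pos'])*100; w=(r0.inv()*rt).as_rotvec(degrees=True)
    print(s['time'],s['tool_pos'],'->',p,np.round(d,2),np.round(w,2))
def wp(c,s,u,v,z):
    T=c['T_tool_cam']; r=R.from_rotvec(s['tcp_rot'])
    d=r.apply(T[:3,:3]@[(u-c['cx'])/c['fx'],(v-c['cy'])/c['fy'],1.]); e=s['tool_pos']+r.apply(T[:3,3]); return e+d*(z-e[2])/d[2]
E
python3 - <<'E'
from snap import *
to([.2017,-.6433,.34],0);to([.40,-.25,.34],0);to([.40,.05,.34],0)
_,c=snap('wrist','w0.png'); print(c['T_tool_cam'],c['fx'],c['cx'],c['cy'])
print(w2p('top',[.2017,-.6433,.2056]))
# color fits
for cam in ['top','scene']:
    a=cv2.imread(f'pics/{cam}0.png'); h=cv2.cvtColor(a,cv2.COLOR_BGR2HSV)
    m=(cv2.inRange(h,(20,180,120),(32,255,255))); n,l,st,ce=cv2.connectedComponentsWithStats(m)
    print(cam,'yel',[(ce[i],st[i,4]) for i in range(1,n) if st[i,4]>20])
    m=(cv2.inRange(h,(0,180,90),(5,255,255)))|cv2.inRange(h,(174,180,90),(180,255,255)); n,l,st,ce=cv2.connectedComponentsWithStats(m)
    print(cam,'red',[(ce[i],st[i]) for i in range(1,n) if st[i,4]>20])
E
```

```text
0.1 [ 0.2017 -0.6434  0.2057] -> [0.2017, -0.6433, 0.34] [  0.    -0.04 -13.43] [-0.12  0.02 17.41]
0.1 [ 0.2017 -0.6434  0.2057] -> [0.4, -0.25, 0.34] [ 30.69 -31.63 -13.37] [-0.12  0.02 17.41]
0.1 [ 0.2017 -0.6434  0.2057] -> [0.4, 0.05, 0.34] [ 39.66 -60.26 -13.31] [-0.12  0.02 17.41]
[[-0.0003 -0.9604 -0.2785  0.0698]
 [ 1.     -0.0003 -0.0002 -0.0001]
 [ 0.0001 -0.2785  0.9604 -0.1671]
 [ 0.      0.      0.      1.    ]] 330.3684988249586 318.4012718868506 205.98357293682702
(np.float64(545.6228962424128), np.float64(324.9783627895088))
top yel []
top red [(array([ 42.415 , 111.7547]), array([   0,   66,   84,   85, 4798], dtype=int32)), (array([364.807 , 209.5649]), array([348, 205,  35,  10, 285], dtype=int32))]
scene yel [(array([580.5166, 141.4   ]), np.int32(1175)), (array([623.3654, 137.8654]), np.int32(104)), (array([106.1629, 250.0331]), np.int32(2474)), (array([134.3108, 242.2908]), np.int32(251)), (array([222.9531, 253.8438]), np.int32(64)), (array([154.0839, 275.5   ]), np.int32(644)), (array([135.8485, 302.2424]), np.int32(33)), (array([113.75  , 314.1667]), np.int32(24))]
scene red [(array([531.    , 165.4762]), array([528, 163,   6,   7,  21], dtype=int32)), (array([537.8462, 180.5846]), array([534, 171,  11,  19,  65], dtype=int32)), (array([546.5286, 191.2143]), array([542, 184,  10,  14,  70], dtype=int32)), (array([554.913, 202.087]), array([551, 196,   9,  13,  46], dtype=int32)), (array([276.514, 208.215]), array([267, 203,  18,  10, 107], dtype=int32))]
```

View pics/w0.png

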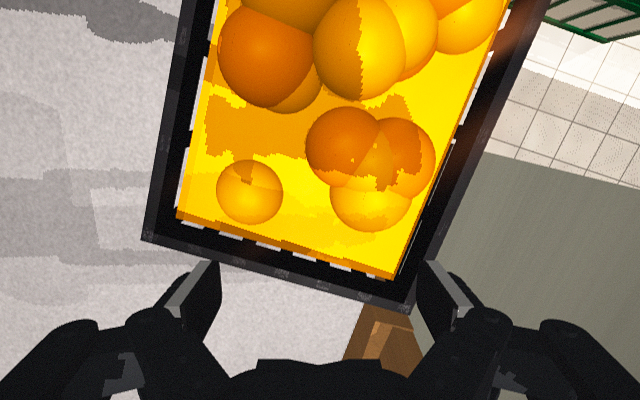

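The wrist camera shows the orange crate right beside the gripper, so I raise first, then travel at height.

servo_tool --plan '[[[0, 0, -3.5, 0, 0, 0], [0, 0, -7, 0, 0, 0], [0, 0, -10.5, 0, 0, 0], [0, 0, -13.4, 0, 0, 0], [3, -3.1, -13.4, 0, 0, 2], [6, -6.2, -13.4, 0, 0, 5], [9, -9.3, -13.4, 0, 0, 8], [12, -12.4, -13.4, 0, 0, 11], [15, -15.5, -13.4, 0, 0, 14], [18, -18.6, -13.4, 0, 0, 17.4], [21, -21.7, -13.4, 0, 0, 17.4], [24, -24.8, -13.4, 0, 0, 17.4], [27, -27.9, -13.4, 0, 0, 17.4], [30.7, -31.6, -13.4, 0, 0, 17.4], [30.7, -31.6, -13.4, 0, 0, 17.4], [30.7, -31.6, -13.4, 0, 0, 17.4], [30.7, -31.6, -13.4, 0, 0, 17.4], [30.7, -31.6, -13.4, 0, 0, 17.4]]]' --claw 5

```text
time: 1.65
tool_pos: [0.4, -0.2506, 0.3402]
tcp_rot: [-3.14, -0.001, 0.002]
wrist_force: [-1.2, 0.2, -0.4]
width: 0.587
```

```bash
python3 - <<'E'
from snap import *
snap('wrist','w1.png')
to([.40,-.25,.34],0);to([.40,.09,.32],0); to([.46,.17,.28],0)
E
```

```text
1.7 [ 0.3998 -0.2511  0.3402] -> [0.4, -0.25, 0.34] [ 0.02 -0.11  0.02] [-0.08  0.06 -0.03]
1.7 [ 0.3998 -0.2511  0.3402] -> [0.4, 0.09, 0.32] [  0.   -34.11   2.07] [-0.08  0.06 -0.03]
1.7 [ 0.3998 -0.2511  0.3402] -> [0.46, 0.17, 0.28] [  6.   -42.1    6.07] [-0.08  0.06 -0.03]
```

View pics/w1.png

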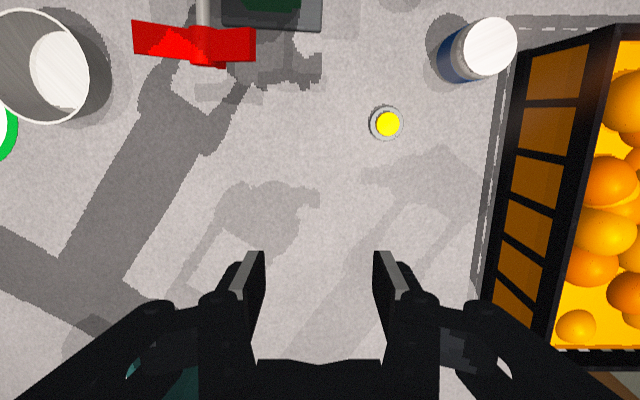

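The wrist view shows the button at (388,124), the knob wings' ends at about (132,38) and (256,45), and the bowl at the upper left, with its rim around (43,65).

```bash
python3 - <<'E'
from snap import *
s,c=snap('wrist','w1b.png')
for n,u,v,z in [('wL',132,38,.217),('wR',256,45,.217),('hub top',207,45,.203),('btn',388,124,.025),('btnbase',386,123,.005),('bowl rim',40,65,.065)]: print(n,wp(c,s,u,v,z))
E
```

```text
wL [ 0.525  -0.1025  0.217 ]
wR [ 0.5198 -0.2011  0.217 ]
hub top [ 0.5222 -0.1575  0.203 ]
btn [ 0.4504 -0.3495  0.025 ]
btnbase [ 0.4511 -0.3505  0.005 ]
bowl rim [0.5235 0.0947 0.065 ]
```

servo_tool --plan '[[[0, -4, 0.3, 0, 0, 0], [0, -8, 0.6, 0, 0, 0], [0, -12, 1, 0, 0, 0], [0, -16, 1.5, 0, 0, 0], [0, -20, 2, 0, 0, 0], [0, -24, 2, 0, 0, 0], [0, -28, 2, 0, 0, 0], [0, -32, 2, 0, 0, 0], [0, -36, 2, 0, 0, 0], [0, -39, 2, 0, 0, 0], [0, -42.1, 2, 0, 0, 0], [0, -42.1, 2, 0, 0, 0], [0, -42.1, 2, 0, 0, 0], [0, -42.1, 2, 0, 0, 0], [0, -42.1, 2, 0, 0, 0]]]'

```text
time: 3.0
tool_pos: [0.4006, 0.1683, 0.3207]
tcp_rot: [-3.141, 0.006, 0.002]
wrist_force: [-0.1, 0.6, 0.2]
width: 0.589
```

```bash
python3 - <<'E'
from snap import *
snap('wrist','w2.png')
E
```

```text
(no output)
```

View pics/w2.png

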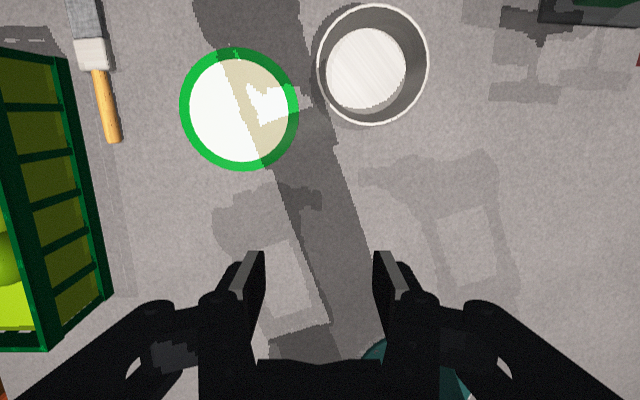

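The bowl rim is centred at about (373,64) and the mat at (239,109).

```bash
python3 - <<'E'
from snap import *
s,c=snap('wrist','w2b.png')
for n,u,v,z in [('bowl rim',373,64.5,.065),('rimL',317,64,.065),('rimR',429,64,.065),('mat',239,109,0),('matL',179,109,0),('matR',299,109,0)]: print(n,wp(c,s,u,v,z))
to([.522,.166,.14],0)
E
```

```text
bowl rim [0.5219 0.1032 0.065 ]
rimL [0.5228 0.1695 0.065 ]
rimR [0.5222 0.0369 0.065 ]
mat [0.4722 0.2807 0.    ]
matL [ 0.4726  0.3658 -0.    ]
matR [0.4719 0.1957 0.    ]
3.1 [0.4006 0.1683 0.3209] -> [0.522, 0.166, 0.14] [12.16  0.21 18.07] [-0.07  0.05 -0.23]
```

Bowl is at (0.522, 0.103), the mat at (0.472, 0.281), the hub at about (0.522, -0.152) and the spout spot at about (0.622, -0.045). I'll grip the +y wall with the tool tilted to match the wall flare.

servo_tool --plan '[[[3, -0.3, 4.5, -2, 0, 0], [6, -0.6, 9, -4, 0, 0], [9, -0.9, 13, -6, 0, 0], [12.15, -1.2, 17, -8.7, 0, 0], [12.15, -1.2, 18.1, -8.7, 0, 0], [12.15, -1.2, 18.1, -8.7, 0, 0], [12.15, -1.2, 18.1, -8.7, 0, 0]]]'

```text
time: 3.68
tool_pos: [0.5202, 0.178, 0.1357]
tcp_rot: [2.988, -0.008, -0.013]
wrist_force: [-1.0, -0.4, 0.2]
width: 0.587
```

```bash
python3 - <<'E'
from snap import *
s,c=snap('wrist','w3.png'); print(s['tool_pos'],s['tcp_rot'])
r=R.from_rotvec(s['tcp_rot']); print(r.inv().apply(np.array([.522,.165,.040])-s['tool_pos'])*100)
E
```

```text
[0.5202 0.178  0.1357] [ 2.988  -0.0081 -0.0135]
[ 0.2664 -0.1763  9.6567]
```

View pics/w3.png

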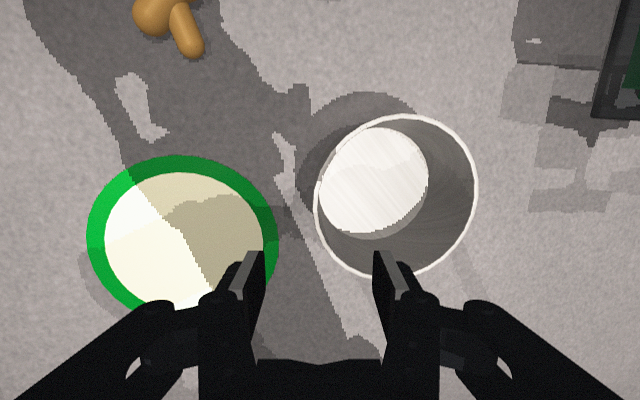

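The rim's left edge at (314,200) lies on the jaws' centre plane (x≈318). Descending, then gripping.

servo_tool --plan '[[[0.1, 0, 2.5, 0, 0, 0], [0.2, -0.1, 5, 0, 0, 0], [0.27, -0.17, 7.5, 0, 0, 0], [0.27, -0.17, 9.3, 0, 0, 0], [0.27, -0.17, 9.65, 0, 0, 0], [0.27, -0.17, 9.65, 0, 0, 0], [0.27, -0.17, 9.65, 0, 0, 0]]]'

```text
time: 4.32
tool_pos: [0.5247, 0.166, 0.0457]
tcp_rot: [2.991, -0.01, -0.002]
wrist_force: [0.1, 0.8, 0.4]
width: 0.585
```

servo_tool --plan '[[[0, 0, 0, 0, 0, 0], [0, 0, 0, 0, 0, 0], [0, 0, 0, 0, 0, 0], [0, 0, 0, 0, 0, 0], [0, 0, 0, 0, 0, 0], [0, 0, 0, 0, 0, 0], [0, 0, 0, 0, 0, 0], [0, 0, 0, 0, 0, 0]]]' --claw 0 --grip_force 20

```text
time: 4.98
tool_pos: [0.5245, 0.166, 0.0455]
tcp_rot: [2.991, -0.009, -0.003]
wrist_force: [-0.1, 0.5, -0.1]
width: 0.0
```

```bash
python3 - <<'E'
from snap import *
snap('wrist','w4.png');s,c=snap('scene','s4.png'); print(s['tool_pos'],s['tcp_rot'],s['wrist_force'],s['width'])
a=cv2.imread('pics/s4.png');cv2.imwrite('pics/s4z.png',cv2.resize(a[120:290,220:460],None,fx=3,fy=3))
r=R.from_rotvec(s['tcp_rot'])
print(r.inv().apply([.1004,-.1476,0])*100)
E
```

```text
[0.5245 0.166  0.0455] [ 2.9908 -0.0094 -0.0031] [0.8509 0.7329 0.9685] 0.0002132757289682159
[10.1344 14.531   2.1921]
```

View pics/w4.png

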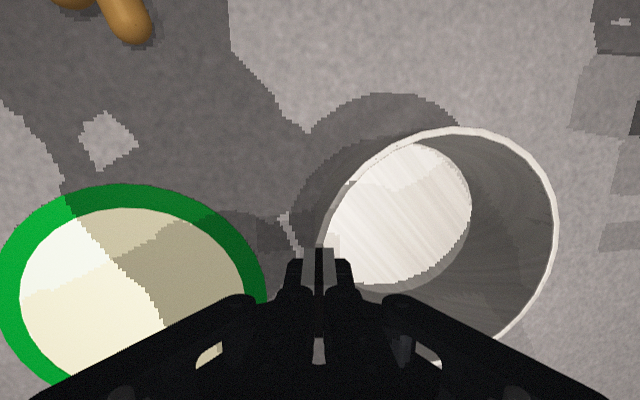

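View pics/s4z.png

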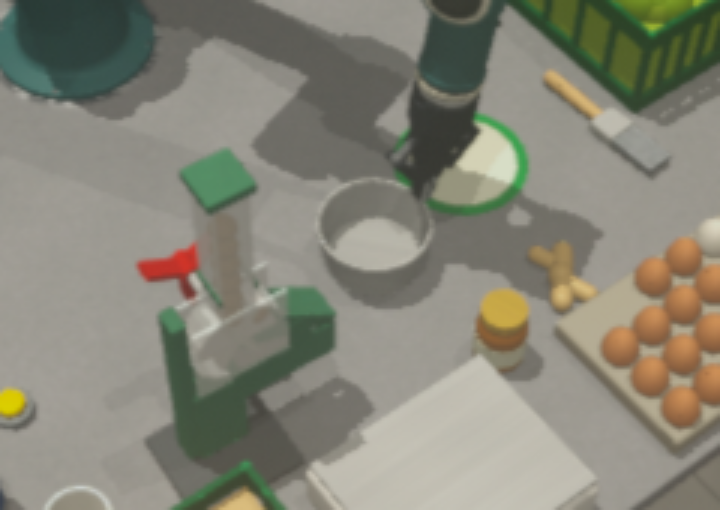

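```bash
python3 - <<'E'
import cv2
a=cv2.imread('pics/w4.png');cv2.imwrite('pics/w4z.png',cv2.resize(a[200:380,240:400],None,fx=4,fy=4,interpolation=cv2.INTER_CUBIC)[:600])
from snap import *
s=bot.read_state();print(s['width'],s['tool_pos'],s['wrist_force'],s['torque'])
E
```

```text
0.0022980341591100632 [0.5246 0.166  0.0455] [ 0.8755 -0.6084  0.0072] [ 0.0436 -0.0521 -0.0396]
```

View pics/w4z.png

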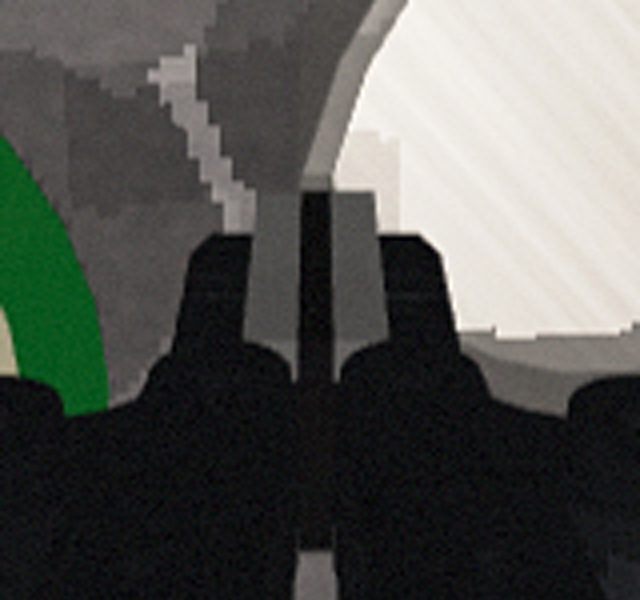

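The rim runs into the gap between the pads, so the wall is gripped. Sliding to the spout.

servo_tool --plan '[[[0.3, 0.5, 0.07, 0, 0, 0], [0.9, 1.3, 0.2, 0, 0, 0], [1.6, 2.3, 0.35, 0, 0, 0], [2.3, 3.3, 0.5, 0, 0, 0], [3, 4.3, 0.65, 0, 0, 0], [3.7, 5.3, 0.8, 0, 0, 0], [4.4, 6.3, 0.95, 0, 0, 0], [5.1, 7.3, 1.1, 0, 0, 0], [5.8, 8.3, 1.25, 0, 0, 0], [6.5, 9.3, 1.4, 0, 0, 0], [7.2, 10.3, 1.55, 0, 0, 0], [7.9, 11.3, 1.7, 0, 0, 0], [8.6, 12.3, 1.86, 0, 0, 0], [9.2, 13.2, 2, 0, 0, 0], [9.7, 13.9, 2.1, 0, 0, 0], [10, 14.3, 2.16, 0, 0, 0], [10.13, 14.5, 2.19, 0, 0, 0], [10.13, 14.5, 2.19, 0, 0, 0], [10.13, 14.5, 2.19, 0, 0, 0], [10.13, 14.5, 2.19, 0, 0, 0]]]' --grip_force 40

```text
time: 6.75
tool_pos: [0.6246, 0.0192, 0.0454]
tcp_rot: [2.991, -0.009, -0.003]
wrist_force: [0.4, -0.4, -0.2]
width: -0.004
```

```bash
python3 - <<'E'
from snap import *
snap('wrist','w5.png');snap('top','t5.png');s,c=snap('scene','s5.png'); print(s['tool_pos'],s['tcp_rot'],s['wrist_force'],s['width'])
a=cv2.imread('pics/s5.png');b=cv2.imread('pics/t5.png')
cv2.imwrite('pics/st5.png',np.hstack([cv2.resize(a[120:290,240:370],None,fx=3,fy=3),cv2.resize(b[110:280,270:400],None,fx=3,fy=3)]))
E
```

```text
[0.6246 0.0192 0.0455] [ 2.9908 -0.0084 -0.0033] [-0.6252 -0.6776  0.6888] -0.002359987207051575
```

View pics/w5.png

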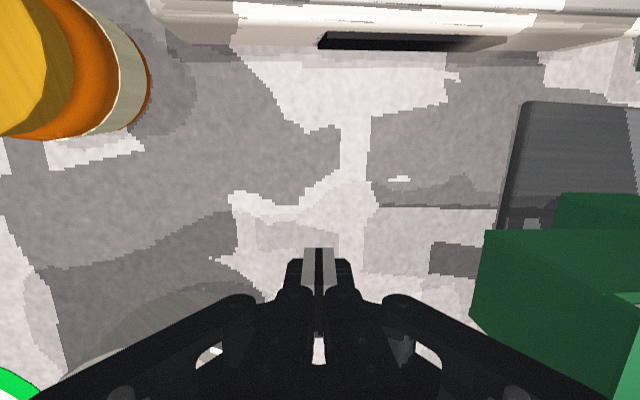

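View pics/st5.png

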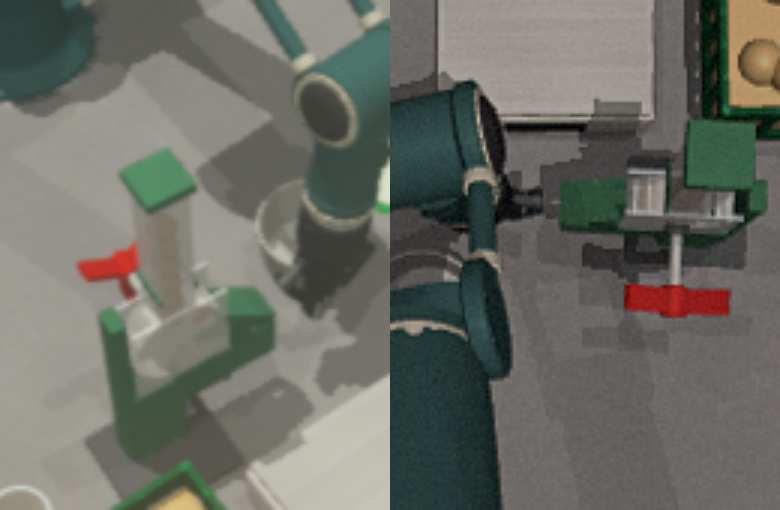

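The grip failed: the bowl stayed behind, with the rim now around scene pixel (335,198), and the fingers are shut on nothing. I'll back off and look again.

servo_tool --plan '[[[0, -0.5, -4, 0, 0, 0], [0, -1.2, -8, 0, 0, 0], [-2, -3, -12, 0, 0, 0], [-5, -6, -16, 2, 0, 0], [-9, -9, -20, 5, 0, 0], [-12.5, -12, -22, 8.6, 0, 0], [-16, -15, -22, 8.6, 0, 0], [-20, -17, -22, 8.6, 0, 0], [-20, -17, -22, 8.6, 0, 0], [-20, -17, -22, 8.6, 0, 0], [-20, -17, -22, 8.6, 0, 0]]]' --claw 5

```text
time: 7.82
tool_pos: [0.4237, 0.2232, 0.2385]
tcp_rot: [-3.141, 0.003, 0.002]
wrist_force: [-0.1, 0.4, -0.1]
width: 0.583
```

```bash
python3 - <<'E'
from snap import *
s,c=snap('wrist','w6.png'); print(s['tool_pos'],s['tcp_rot'],s['wrist_force'],s['width'])
E
```

```text
[0.4237 0.2232 0.2385] [-3.1411  0.0026  0.0016] [-0.1141  0.3914 -0.1146] 0.5826742390970959
```

View pics/w6.png

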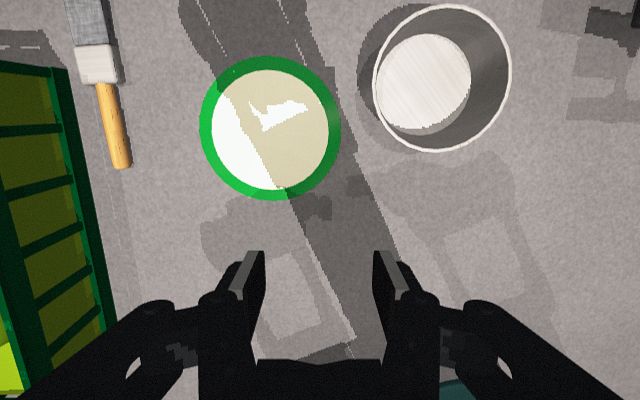

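```bash
python3 - <<'E'
from snap import *
s,c=snap('wrist','w6b.png')
for n,u,v,z in [('rim',442,78,.065),('rimL',374,78,.065),('rimR',511,78,.065),('mat',270.5,128,0)]: print(n,wp(c,s,u,v,z))
# where did the bowl rim & tcp appear at w4
import numpy as np
tp=np.array([.5245,.166,.0455]); rr=R.from_rotvec([2.9908,-.0094,-.0031]); T=c['T_tool_cam']
def proj(P):
    q=T[:3,:3].T@(rr.inv().apply(np.array(P)-tp)-T[:3,3]); return c['cx']+c['fx']*q[0]/q[2],c['cy']+c['fy']*q[1]/q[2]
print('tcp px',proj(tp))
for a in range(0,360,30):
    print(a,proj([.522+.068*np.cos(np.radians(a)),.103+.068*np.sin(np.radians(a)),.065]))
E
```

```text
rim [0.5247 0.1026 0.065 ]
rimL [0.5248 0.1682 0.065 ]
rimR [0.5245 0.036  0.065 ]
mat [0.4749 0.2792 0.    ]
tcp px (np.float64(318.1541601505625), np.float64(243.71630365441558))
0 (np.float64(458.95873144938923), np.float64(119.13198934886005))
30 (np.float64(387.0447327216934), np.float64(140.7270713716881))
60 (np.float64(332.7592889142199), np.float64(196.31808420874341))
90 (np.float64(314.0348300595589), np.float64(264.50145540019537))
120 (np.float64(332.002018660148), np.float64(322.55346362216477))
150 (np.float64(375.98035723726775), np.float64(356.83420164219547))
180 (np.float64(432.2305403036431), np.float64(363.3008888666952))
210 (np.float64(488.47915914343656), np.float64(343.61230362590294))
240 (np.float64(534.3135501944589), np.float64(302.2752229979127))
270 (np.float64(560.2387278288732), np.float64(246.23421947575667))
300 (np.float64(557.7461962105334), np.float64(186.21612887601782))
330 (np.float64(522.2315873245509), np.float64(137.8855989118273))
```

```bash
python3 - <<'E'
from snap import *
print(w2p('scene',[.5245,.166,.0455]),w2p('scene',[.522,.171,.065]),w2p('scene',[.522,.103,.065]))
print(w2p('scene',[.6246,.0192,.0455]),w2p('top',[.6246,.0192,.0455]))
a=cv2.imread('pics/s4.png');cv2.imwrite('pics/s4zz.png',cv2.resize(a[145:225,310:410],None,fx=7,fy=7,interpolation=cv2.INTER_CUBIC))
a=cv2.imread('pics/s5.png');cv2.imwrite('pics/s5zz.png',cv2.resize(a[145:245,310:410],None,fx=6,fy=6,interpolation=cv2.INTER_CUBIC))
E
```

```text
(np.float64(358.2839212676232), np.float64(189.1241085319659)) (np.float64(359.1906933328581), np.float64(184.61870166457737)) (np.float64(343.9204634872828), np.float64(193.6820653066186))
(np.float64(342.53892578076886), np.float64(228.3731420241677)) (np.float64(306.5747605402259), np.float64(181.6046359955046))
```

View pics/s4zz.png

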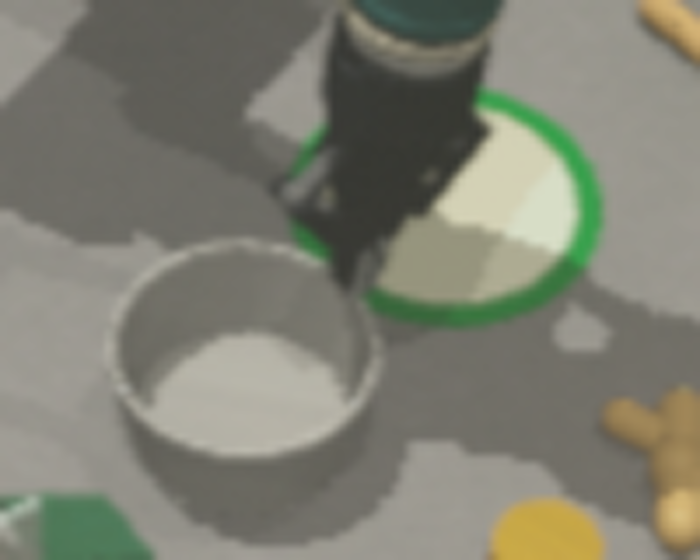

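View pics/s5zz.png

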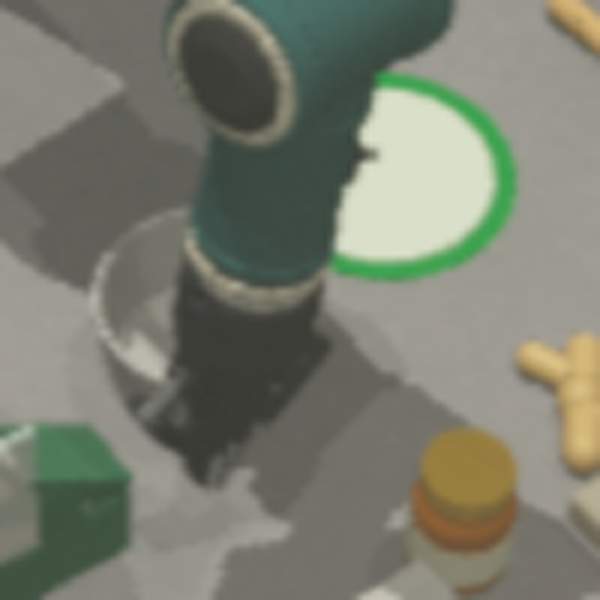

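The bowl never moved, and the images show the shut fingertips at rim level, i.e. higher than the reported TCP. I'll find the tip height by touching the counter here with shut fingers.

servo_tool --plan '[[[0, 0, 4, 0, 0, 0], [0, 0, 8, 0, 0, 0], [0, 0, 12, 0, 0, 0], [0, 0, 16, 0, 0, 0], [0, 0, 19, 0, 0, 0], [0, 0, 21, 0, 0, 0], [0, 0, 21, 0, 0, 0], [0, 0, 21, 0, 0, 0]]]' --claw 0

```text
time: 8.58
tool_pos: [0.4259, 0.2201, 0.0266]
tcp_rot: [3.139, -0.008, -0.006]
wrist_force: [0.1, 0.2, 0.5]
width: -0.004
```

```bash
python3 - <<'E'
from snap import *
s,c=snap('wrist','w7.png'); print(s['tool_pos'],s['tcp_rot'],s['wrist_force'],s['width'])
s,c=snap('scene','s7.png')
a=cv2.imread('pics/s7.png');print(w2p('scene',s['tool_pos']))
cv2.imwrite('pics/s7z.png',cv2.resize(a[100:225,300:420],None,fx=5,fy=5,interpolation=cv2.INTER_CUBIC))
E
```

```text
[0.4259 0.2201 0.0266] [ 3.1388 -0.0081 -0.0056] [0.0694 0.1613 0.5205] -0.004376251907370717
(np.float64(353.4847566431672), np.float64(168.5032736314468))
```

View pics/s7z.png

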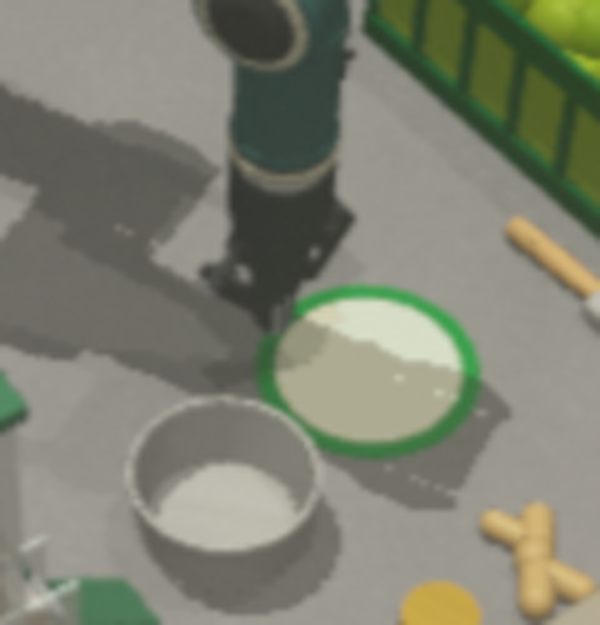

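servo_tool --plan '[[[0, 0, 0.3, 0, 0, 0], [0, 0, 0.6, 0, 0, 0], [0, 0, 0.9, 0, 0, 0], [0, 0, 1.2, 0, 0, 0], [0, 0, 1.5, 0, 0, 0], [0, 0, 1.5, 0, 0, 0]]]'

```text
time: 9.18
tool_pos: [0.4277, 0.2214, 0.0138]
tcp_rot: [3.141, -0.007, 0.002]
wrist_force: [-0.2, -0.3, -0.5]
width: -0.001
```

servo_tool --plan '[[[0, 0, 0.2, 0, 0, 0], [0, 0, 0.4, 0, 0, 0], [0, 0, 0.6, 0, 0, 0], [0, 0, 0.8, 0, 0, 0], [0, 0, 0.9, 0, 0, 0]]]'

```text
time: 9.6
tool_pos: [0.4275, 0.2213, 0.0045]
tcp_rot: [3.141, -0.007, 0.001]
wrist_force: [-0.5, -0.5, -0.6]
width: -0.003
```

servo_tool --plan '[[[0, 0, 0.2, 0, 0, 0], [0, 0, 0.4, 0, 0, 0], [0, 0, 0.4, 0, 0, 0]]]'

```text
time: 9.85
tool_pos: [0.4271, 0.2212, -0.0001]
tcp_rot: [3.141, -0.007, -0.0]
wrist_force: [-0.4, -0.3, 0.6]
width: -0.003
```

servo_tool --plan '[[[0, 0, 0.2, 0, 0, 0], [0, 0, 0.4, 0, 0, 0], [0, 0, 0.6, 0, 0, 0]]]'

```text
time: 10.1
tool_pos: [0.4271, 0.2211, -0.0062]
tcp_rot: [3.141, -0.007, -0.0]
wrist_force: [0.1, 0.2, -0.2]
width: 0.002
```

```bash
python3 - <<'E'
from snap import *
s,c=snap('wrist','w8.png'); print(s['tool_pos'],s['tcp_rot'],s['wrist_force'],s['width'],s['q'])
s,c=snap('scene','s8.png')
a=cv2.imread('pics/s8.png');print(w2p('scene',s['tool_pos']))
cv2.imwrite('pics/s8z.png',cv2.resize(a[130:200,310:390],None,fx=8,fy=8,interpolation=cv2.INTER_CUBIC))
E
```

```text
[ 0.4271  0.2211 -0.0062] [ 3.1406 -0.0072 -0.0002] [ 0.0764  0.2033 -0.2216] 0.0018181589133501584 [ 0.4267  0.1424  2.1925 -0.0012  0.8073  2.0029]
(np.float64(353.03453248662373), np.float64(174.4032767420844))
```

View pics/s8z.png

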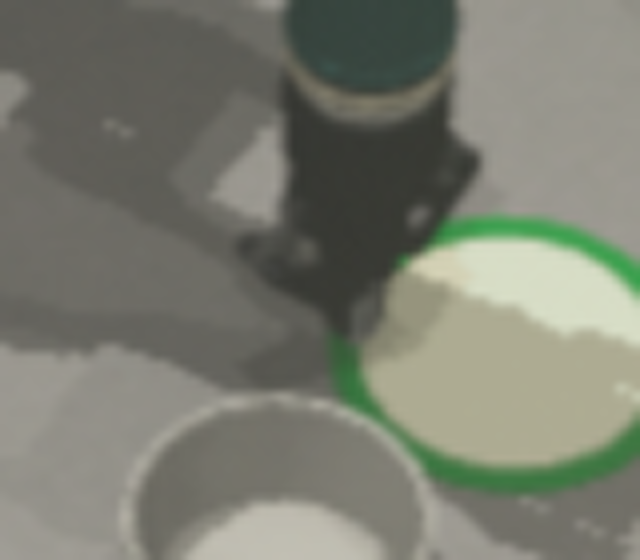

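View pics/w8.png

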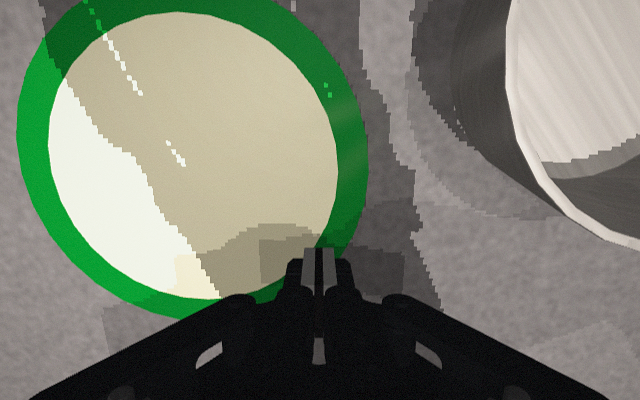

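servo_tool --plan '[[[0, 0, 0.2, 0, 0, 0], [0, 0, 0.4, 0, 0, 0], [0, 0, 0.6, 0, 0, 0]]]'

```text
time: 10.45
tool_pos: [0.4267, 0.221, -0.0127]
tcp_rot: [3.14, -0.007, -0.001]
wrist_force: [-0.3, -0.5, -0.2]
width: -0.004
```

servo_tool --plan '[[[0, 0, 0.2, 0, 0, 0], [0, 0, 0.4, 0, 0, 0]]]'

```text
time: 10.62
tool_pos: [0.4267, 0.2209, -0.0169]
tcp_rot: [3.14, -0.007, -0.002]
wrist_force: [0.6, -0.5, -0.1]
width: -0.0
```

servo_tool --plan '[[[0, 0, 0.2, 0, 0, 0], [0, 0, 0.4, 0, 0, 0]]]'

```text
time: 10.78
tool_pos: [0.4266, 0.2209, -0.0212]
tcp_rot: [3.14, -0.007, -0.002]
wrist_force: [-0.6, -0.4, 0.7]
width: -0.003
```

servo_tool --plan '[[[0, 0, 0.15, 0, 0, 0], [0, 0, 0.3, 0, 0, 0]]]'

```text
time: 10.95
tool_pos: [0.4265, 0.2209, -0.0244]
tcp_rot: [3.14, -0.007, -0.002]
wrist_force: [-1.9, -0.4, 16.4]
width: -0.002
```

```bash
python3 - <<'E'
from snap import *
s,c=snap('scene','s9.png')
a=cv2.imread('pics/s9.png');print(s['tool_pos'],s['wrist_force'])
cv2.imwrite('pics/s9z.png',cv2.resize(a[130:200,310:390],None,fx=8,fy=8,interpolation=cv2.INTER_CUBIC))
E
```

```text
[ 0.4265  0.2209 -0.0244] [-1.9303 -0.4261 16.4182]
```

View pics/s9z.png

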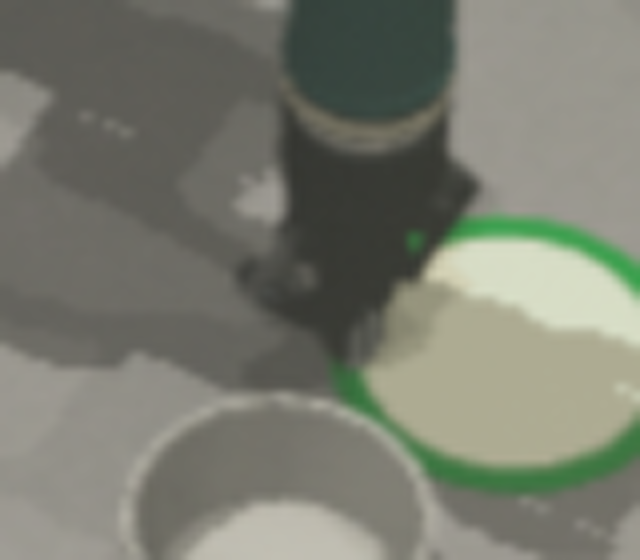

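Contact (16 N) came at reported z = -0.024, so the true fingertips sit about 24 mm behind the reported TCP. I'll use that offset, back up and re-approach the bowl wall.

servo_tool --plan '[[[0, 0, -3.5, 0, 0, 0], [0, 0, -7, 0, 0, 0], [0, 0, -10.5, 0, 0, 0], [0, 0, -14, 0, 0, 0], [3, 1.4, -14, -3, 0, 0], [6, 2.8, -14, -6, 0, 0], [9.7, 4.4, -14, -8.7, 0, 0], [9.7, 4.4, -14, -8.7, 0, 0], [9.7, 4.4, -14, -8.7, 0, 0], [9.7, 4.4, -14, -8.7, 0, 0]]]' --claw 5

```text
time: 11.83
tool_pos: [0.5227, 0.1766, 0.1149]
tcp_rot: [2.988, -0.007, -0.006]
wrist_force: [-0.3, 0.5, 0.3]
width: 0.588
```

```bash
python3 - <<'E'
from snap import *
s=bot.read_state(); print(s['tool_pos'],s['tcp_rot'])
r=R.from_rotvec(s['tcp_rot']); print(r.inv().apply(np.array([.5235,.1614,.0163])-s['tool_pos'])*100,(r.inv()*R.from_euler('x',180-8.7,degrees=True)).as_rotvec(degrees=True))
E
```

```text
[0.5227 0.1766 0.1149] [ 2.9882 -0.0073 -0.0057]
[ 0.1242 -0.0053  9.9718] [ 0.0878  0.2389 -0.2616]
```

servo_tool --plan '[[[0, 0, 2.5, 0, 0, 0], [0.1, 0, 5, 0, 0, 0], [0.1, 0, 7, 0, 0, 0], [0.1, 0, 8.5, 0, 0, 0], [0.1, 0, 9.4, 0, 0, 0], [0.1, 0, 10, 0, 0, 0], [0.1, 0, 10, 0, 0, 0], [0.1, 0, 10, 0, 0, 0]]]'

```text
time: 12.5
tool_pos: [0.5233, 0.1615, 0.0165]
tcp_rot: [2.988, -0.007, -0.005]
wrist_force: [1.6, -0.1, -0.7]
width: 0.588
```

servo_tool --plan '[[[0, 0, 0, 0, 0, 0], [0, 0, 0, 0, 0, 0], [0, 0, 0, 0, 0, 0], [0, 0, 0, 0, 0, 0], [0, 0, 0, 0, 0, 0], [0, 0, 0, 0, 0, 0], [0, 0, 0, 0, 0, 0]]]' --claw 0 --grip_force 25

```text
time: 13.08
tool_pos: [0.5237, 0.1619, 0.0175]
tcp_rot: [2.989, -0.008, -0.004]
wrist_force: [-2.4, 0.7, 6.2]
width: 0.063
```

```bash
python3 - <<'E'
from snap import *
s,c=snap('wrist','w10.png'); print(s['tool_pos'],s['tcp_rot'],s['wrist_force'],s['width'])
r=R.from_rotvec(s['tcp_rot'])
print(r.inv().apply([.099,-.1476,0])*100)
E
```

```text
[0.5237 0.1619 0.0175] [ 2.989  -0.0078 -0.0039] [-2.4054  0.7056  6.2402] 0.06292289224602027
[ 9.9794 14.5389  2.2137]
```

View pics/w10.png

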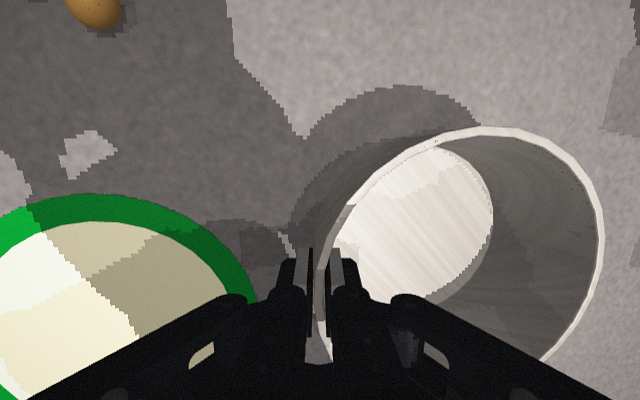

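Now it's gripped: the wall is visible between the pads at (320,290) and the opening reads 5.4 mm. Sliding to the spout.

servo_tool --plan '[[[0.3, 0.5, 0.07, 0, 0, 0], [0.9, 1.3, 0.2, 0, 0, 0], [1.6, 2.3, 0.35, 0, 0, 0], [2.3, 3.3, 0.5, 0, 0, 0], [3, 4.3, 0.65, 0, 0, 0], [3.7, 5.3, 0.8, 0, 0, 0], [4.4, 6.3, 0.95, 0, 0, 0], [5.1, 7.3, 1.1, 0, 0, 0], [5.8, 8.3, 1.25, 0, 0, 0], [6.4, 9.3, 1.4, 0, 0, 0], [7.1, 10.3, 1.55, 0, 0, 0], [7.8, 11.3, 1.7, 0, 0, 0], [8.5, 12.3, 1.86, 0, 0, 0], [9.1, 13.2, 2, 0, 0, 0], [9.5, 13.9, 2.1, 0, 0, 0], [9.8, 14.3, 2.17, 0, 0, 0], [9.95, 14.5, 2.2, 0, 0, 0], [9.95, 14.5, 2.2, 0, 0, 0], [9.95, 14.5, 2.2, 0, 0, 0], [9.95, 14.5, 2.2, 0, 0, 0]]]' --grip_force 30

```text
time: 14.8
tool_pos: [0.6225, 0.014, 0.0175]
tcp_rot: [2.988, -0.007, -0.003]
wrist_force: [0.3, -3.0, -0.1]
width: 0.061
```

```bash
python3 - <<'E'
from snap import *
snap('wrist','w11.png');snap('top','t11.png');s,c=snap('scene','s11.png'); print(s['tool_pos'],s['tcp_rot'],s['wrist_force'],s['width'])
a=cv2.imread('pics/s11.png');b=cv2.imread('pics/t11.png')
cv2.imwrite('pics/st11.png',np.hstack([cv2.resize(a[120:290,240:370],None,fx=3,fy=3),cv2.resize(b[110:280,270:400],None,fx=3,fy=3)]))
E
```

```text
[0.6224 0.0143 0.0175] [ 2.9881 -0.0066 -0.0034] [ 0.5296 -2.4631  0.344 ] 0.06286438065904933
```

View pics/w11.png

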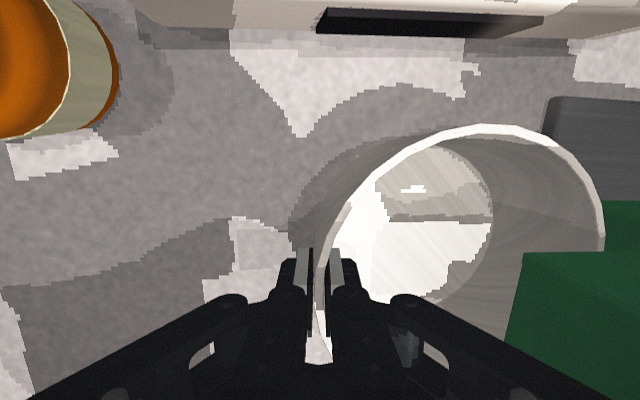

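View pics/st11.png

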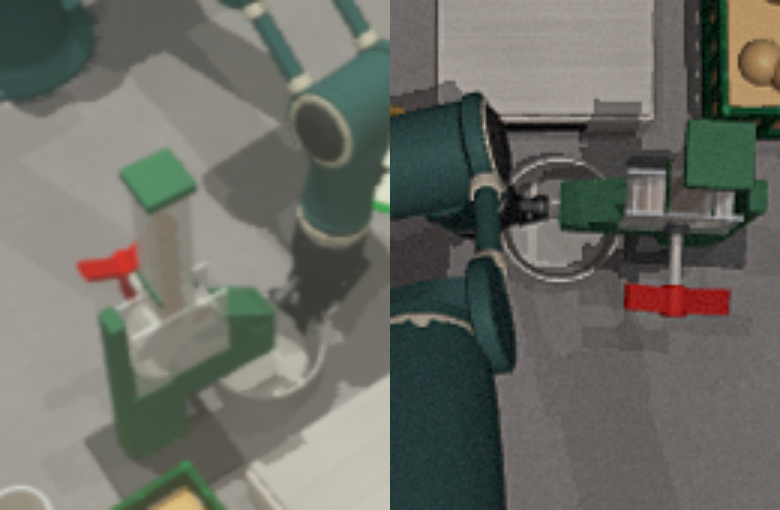

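```bash
python3 - <<'E'
from snap import *
def t(n,u,v,z): print(n,p2w('top',270+(u-391)/3,110+(v-1)/3,z))
t('bowl',560,219,.065);t('chute',562,183,.2);t('chute',562,228,.2);t('chute',562,183,.15);t('chute',562,228,.15)
t('wl',625,299,.217);t('wr',730,302,.217)
s,c=snap('wrist','w11b.png')
b=cv2.imread('pics/t11.png');cv2.imwrite('pics/t11z.png',cv2.resize(b[150:220,290:390],None,fx=8,fy=8,interpolation=cv2.INTER_CUBIC))
E
```

```text
bowl [ 0.6182 -0.0453  0.065 ]
chute [ 0.6347 -0.044   0.2   ]
chute [ 0.5912 -0.0437  0.2   ]
chute [ 0.6431 -0.0454  0.15  ]
chute [ 0.5976 -0.0451  0.15  ]
wl [ 0.5219 -0.1017  0.217 ]
wr [ 0.5187 -0.1999  0.217 ]
```

View pics/t11z.png

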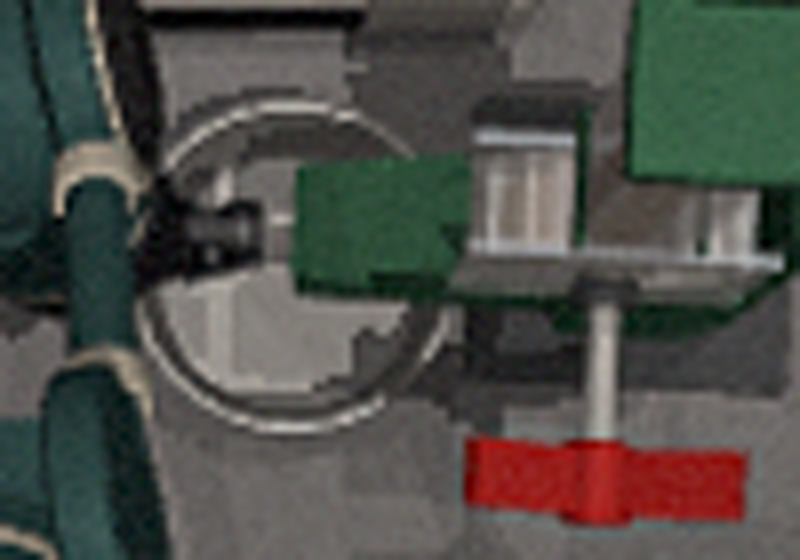

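The bowl is centred under the chute mouth (top view: about (0.618,-0.045)). Releasing and retreating.

servo_tool --plan '[[[0, 0, 0, 0, 0, 0], [0, 0, 0, 0, 0, 0], [0, 0, 0, 0, 0, 0], [0, 0, 0, 0, 0, 0], [0, 0, -1, 0, 0, 0], [0, 0, -3, 0, 0, 0], [0, 0, -6, 0, 0, 0], [0, 0, -9, 0, 0, 0], [0, 0, -12, 0, 0, 0], [0, 0, -12, 0, 0, 0], [0, 0, -12, 0, 0, 0]]]' --claw 3

```text
time: 15.92
tool_pos: [0.6251, 0.0335, 0.1401]
tcp_rot: [2.989, -0.007, 0.006]
wrist_force: [0.1, -0.5, 0.2]
width: 0.352
```

```bash
python3 - <<'E'
from snap import *
s=bot.read_state();print(s['wrist_force'],s['width'])
snap('wrist','w12.png')
to([.46,.03,.25],0);to([.42,-.05,.25],87);to([.46,-.11,.25],87)
E
```

```text
[ 0.1474 -0.4829  0.2492] 0.35225245596857163
15.9667 [0.6234 0.0332 0.1377] -> [0.46, 0.03, 0.25] [-16.34   2.1  -11.05] [ 8.75 -0.01 -0.26]
15.9667 [0.6234 0.0332 0.1377] -> [0.42, -0.05, 0.25] [-20.3   10.02  -9.83] [  7.01   6.64 -87.08]
15.9667 [0.6234 0.0332 0.1377] -> [0.46, -0.11, 0.25] [-16.27  15.93  -8.92] [  7.01   6.64 -87.08]
```

View pics/w12.png

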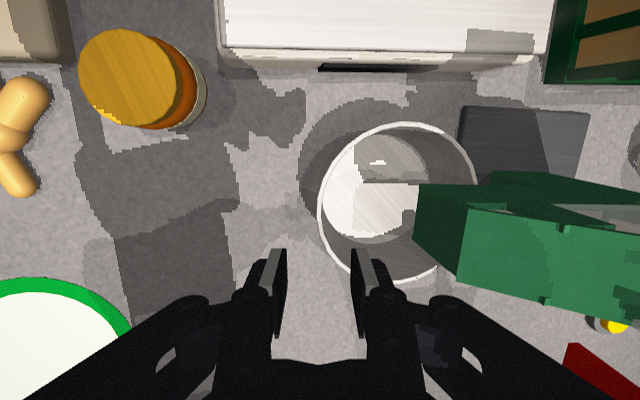

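The bowl stands correctly placed, with the chute over it. Moving back towards the robot, then turning the tool 87°.

servo_tool --plan '[[[-2, 0, -3, 2, 0, 0], [-5, 0.5, -6, 4, 0, 0], [-8, 1, -9, 6, 0, 0], [-12, 1.5, -11, 8.75, 0, 0], [-16, 2.1, -11, 8.75, 0, 0], [-18, 2.1, -11, 8.75, 0, 0], [-18, 2.1, -11, 8.75, 0, 0], [-18, 2.1, -11, 8.75, 0, 0]]]' --claw 0

```text
time: 16.63
tool_pos: [0.4418, 0.0298, 0.2483]
tcp_rot: [-3.142, 0.008, 0.001]
wrist_force: [0.3, 0.7, 1.3]
width: -0.0
```

```bash
python3 - <<'E'
from snap import *
to([.43,-.11,.25],87)
E
```

```text
16.6333 [0.4418 0.0298 0.2483] -> [0.43, -0.11, 0.25] [-1.11 13.98 -0.17] [ -0.03   0.03 -87.29]
```

servo_tool --plan '[[[0, 1, -0.2, 0, 0, -7], [0, 2, -0.2, 0, 0, -14], [-0.2, 3, -0.2, 0, 0, -21], [-0.4, 4, -0.2, 0, 0, -28], [-0.6, 5, -0.2, 0, 0, -35], [-0.8, 6, -0.2, 0, 0, -42], [-1, 7, -0.2, 0, 0, -49], [-1.1, 8, -0.2, 0, 0, -56], [-1.1, 9, -0.2, 0, 0, -63], [-1.1, 10, -0.2, 0, 0, -70], [-1.1, 11.5, -0.2, 0, 0, -77], [-1.1, 13, -0.2, 0, 0, -84], [-1.1, 14, -0.2, 0, 0, -87.3], [-1.1, 14, -0.2, 0, 0, -87.3], [-1.1, 14, -0.2, 0, 0, -87.3]]]'

```text
time: 17.88
tool_pos: [0.4304, -0.1103, 0.2491]
tcp_rot: [-2.28, -2.157, 0.002]
wrist_force: [0.1, -0.4, -0.3]
width: 0.002
```

```bash
python3 - <<'E'
from snap import *
s,c=snap('wrist','w13.png')
to([.518,-.112,.24],87);to([.518,-.112,.163],87)
s,c=snap('top','t13.png');s,c=snap('scene','s13.png')
a=cv2.imread('pics/s13.png');b=cv2.imread('pics/t13.png')
cv2.imwrite('pics/st13.png',np.hstack([cv2.resize(a[120:290,240:370],None,fx=3,fy=3),cv2.resize(b[110:280,270:400],None,fx=3,fy=3)]))
E
```

```text
17.9333 [ 0.4303 -0.1099  0.2492] -> [0.518, -0.112, 0.24] [0.27 8.77 0.9 ] [-0.16 -0.06 -0.12]
17.9333 [ 0.4303 -0.1099  0.2492] -> [0.518, -0.112, 0.163] [0.26 8.79 8.6 ] [-0.16 -0.06 -0.12]
```

View pics/w13.png

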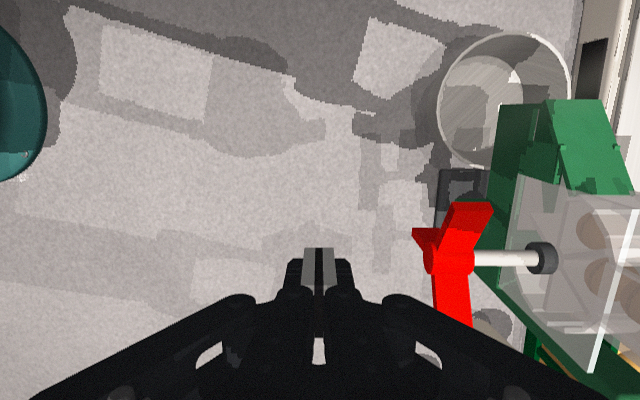

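View pics/st13.png

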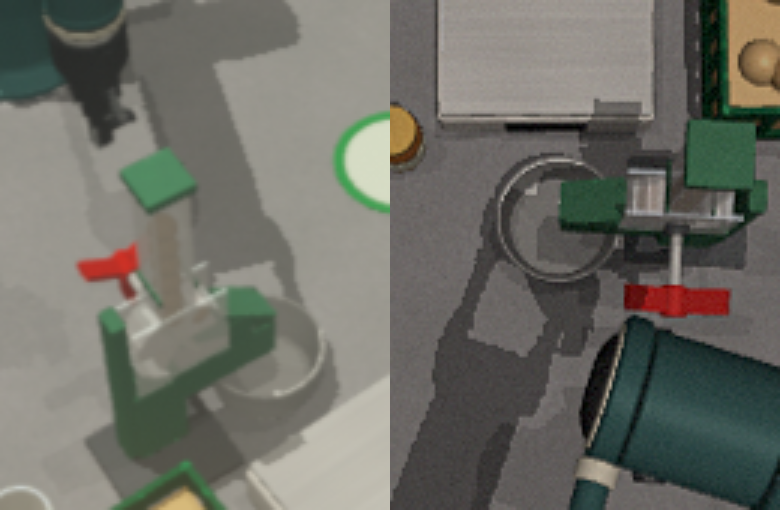

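The wrist view shows the knob's spout-side wing at (470,215) and the bowl free beneath the chute. Moving over the wing and pressing down for click 1.

servo_tool --plan '[[[0.3, 3, 0, 0, 0, 0], [0.3, 6, 0, 0, 0, 0], [0.3, 8.3, 0.5, 0, 0, 0], [0.3, 8.3, 2, 0, 0, 0], [0.3, 8.3, 4, 0, 0, 0], [0.3, 8.3, 4.7, 0, 0, 0], [0.3, 8.3, 5.2, 0, 0, 0], [0.3, 8.3, 5.7, 0, 0, 0], [0.3, 8.3, 6.2, 0, 0, 0], [0.3, 8.3, 6.7, 0, 0, 0], [0.3, 8.3, 7.2, 0, 0, 0], [0.3, 8.3, 7.6, 0, 0, 0], [0.3, 8.3, 8, 0, 0, 0], [0.3, 8.3, 8.3, 0, 0, 0], [0.3, 8.3, 8.6, 0, 0, 0], [0.3, 8.3, 8.6, 0, 0, 0], [0.3, 8.3, 8.6, 0, 0, 0]]]'

```text
time: 19.45
tool_pos: [0.5123, -0.1111, 0.1627]
tcp_rot: [-2.277, -2.16, 0.003]
wrist_force: [-0.3, -0.8, -0.8]
width: 0.003
```

```bash
cat >look.py <<'E'
from snap import *
i=sys.argv[1]
s,c=snap('wrist',f'w{i}.png');print(s['tool_pos'],s['wrist_force'],s['time'])
snap('scene',f's{i}.png');snap('top',f't{i}.png')
w=cv2.imread(f'pics/w{i}.png');a=cv2.imread(f'pics/s{i}.png');b=cv2.imread(f'pics/t{i}.png')
o=np.hstack([cv2.resize(a[150:270,260:360],(320,384)),cv2.resize(b[130:220,300:400],(427,384),interpolation=cv2.INTER_CUBIC)])
cv2.imwrite(f'pics/st{i}.png',o)
E
python3 look.py 14
```

```text
[ 0.5123 -0.1111  0.1627] [-0.3273 -0.7621 -0.8283] 19.45
```

View pics/w14.png

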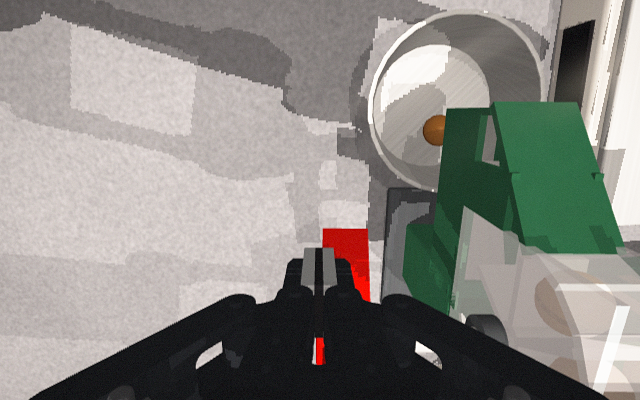

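View pics/st14.png

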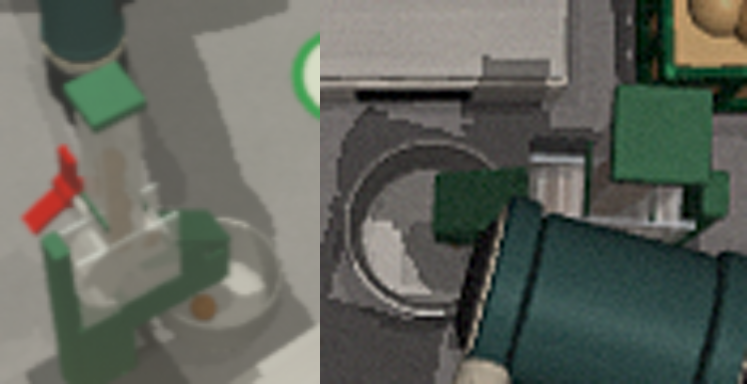

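Click 1 is done: one walnut in the bowl at wrist pixel (437,130), and a wing now points straight up. Next I push the top wing towards the spout for click 2.

servo_tool --plan '[[[0, 0, -3, 0, 0, 0], [0, 0, -6, 0, 0, 0], [0, 0, -8.8, 0, 0, 0], [-2, 0, -8.8, 0, 0, 0], [-4, 0, -8.8, 0, 0, 0], [-6, 0, -8.8, 0, 0, 0], [-7.3, 0, -8.8, 0, 0, 0], [-7.3, 0, -8.8, 0, 0, 0], [-7.3, 0, -6.5, 0, 0, 0], [-7.3, 0, -4.5, 0, 0, 0], [-7.3, 0, -3.2, 0, 0, 0], [-7.3, 0, -3.2, 0, 0, 0], [-7.3, 0, -3.2, 0, 0, 0]]]'

```text
time: 20.68
tool_pos: [0.5084, -0.1833, 0.1944]
tcp_rot: [-2.276, -2.159, 0.003]
wrist_force: [-0.5, 0.5, 0.0]
width: 0.004
```

```bash
python3 look.py 15
```

```text
[ 0.5084 -0.1833  0.1944] [-0.5189  0.4658  0.0121] 20.6833
```

View pics/w15.png

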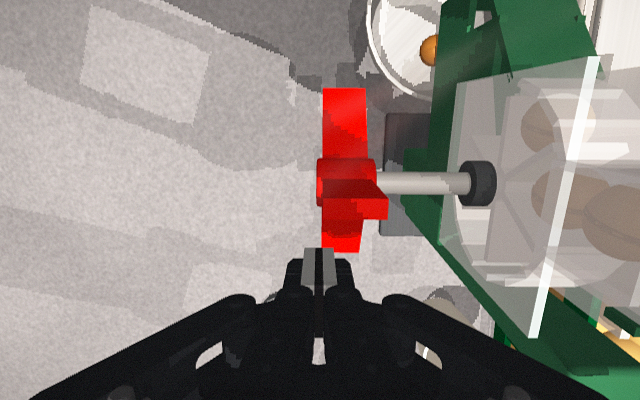

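View pics/st15.png

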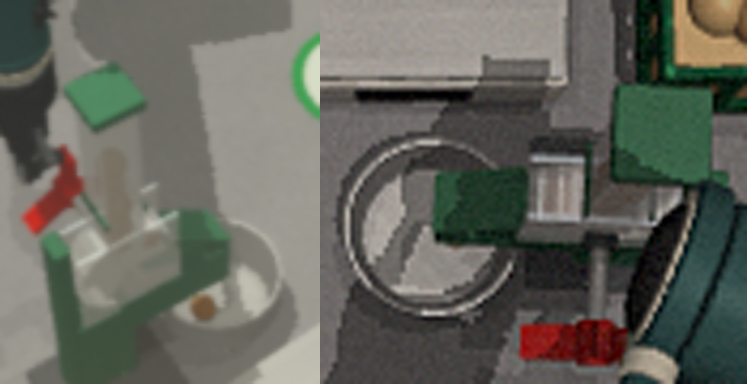

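The finger stands on the -y side of the upright wing (wrist pixels 322–388). Shifting 8 mm along the shaft for overlap, then pushing sideways.

servo_tool --plan '[[[0, 0.8, 0, 0, 0, 0], [0, 0.8, 0, 0, 0, 0], [0.5, 0.8, 0, 0, 0, 0], [1, 0.8, 0, 0, 0, 0], [1.5, 0.8, 0, 0, 0, 0], [2, 0.8, 0, 0, 0, 0], [2.4, 0.8, 0, 0, 0, 0], [2.8, 0.8, 0, 0, 0, 0], [3.2, 0.8, 0, 0, 0, 0], [3.5, 0.8, 0, 0, 0, 0], [3.7, 0.8, 0, 0, 0, 0], [3.9, 0.8, 0, 0, 0, 0], [3.9, 0.8, 0, 0, 0, 0], [3.9, 0.8, 0, 0, 0, 0]]]'

```text
time: 22.0
tool_pos: [0.5201, -0.1448, 0.1968]
tcp_rot: [-2.278, -2.162, -0.001]
wrist_force: [0.8, 0.6, -0.4]
width: -0.0
```

```bash
python3 look.py 16
```

```text
[ 0.5201 -0.1448  0.1968] [ 0.8196  0.6276 -0.3659] 22.0
```

View pics/w16.png

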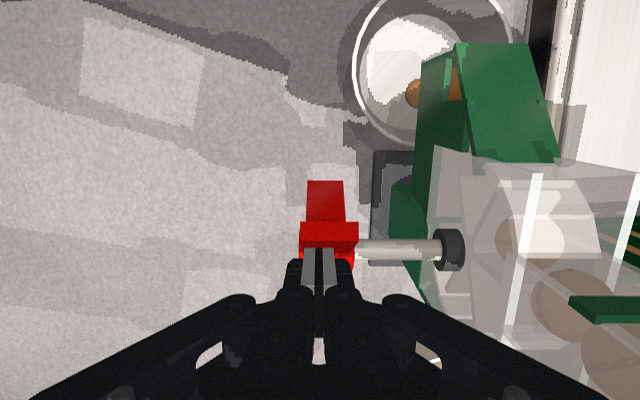

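View pics/st16.png

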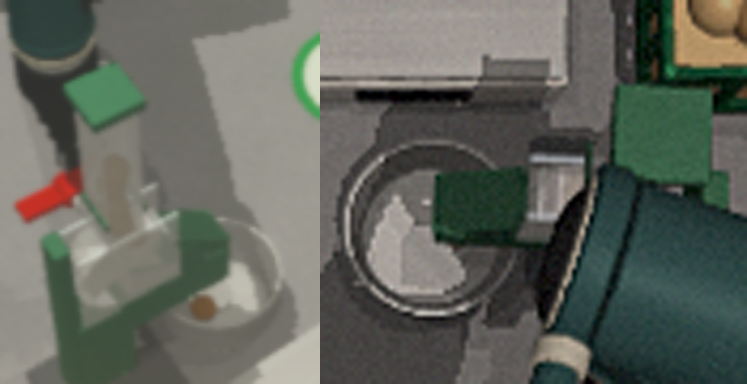

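servo_tool --plan '[[[0, 0, 0, 0, 0, 0], [0, 0, 0, 0, 0, 0], [0, 0, 0, 0, 0, 0], [0, 0, 0, 0, 0, 0], [0, 0, 0, 0, 0, 0], [0, 0, 0, 0, 0, 0]]]'

```text
time: 22.65
tool_pos: [0.5203, -0.1451, 0.1969]
tcp_rot: [-2.279, -2.162, -0.001]
wrist_force: [-0.3, -1.2, 0.6]
width: 0.005
```

```bash
python3 look.py 17
```

```text
[ 0.5203 -0.1451  0.1969] [-0.2709 -1.2084  0.6258] 22.65
```

View pics/w17.png

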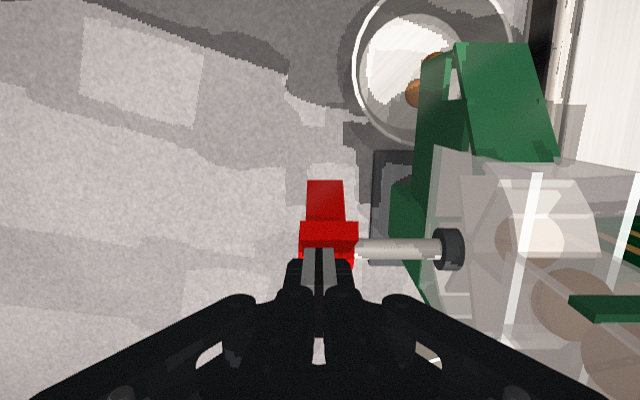

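View pics/st17.png

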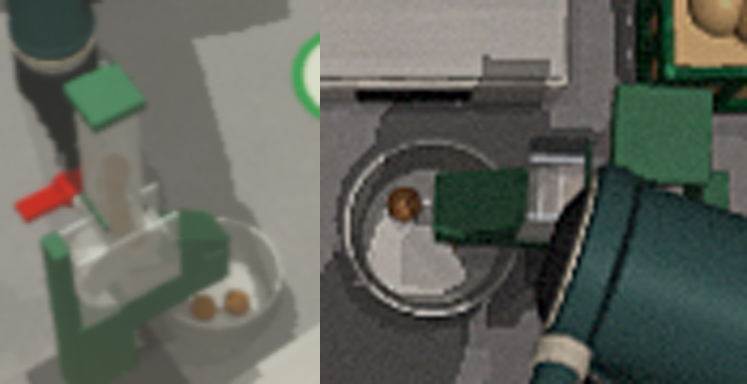

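```bash
python3 - <<'E'
from snap import *
s,c=snap('wrist','x.png'); T=c['T_tool_cam']; rr=R.from_rotvec(s['tcp_rot'])
hub=np.array([.522,-.152,.19]); yh=np.array([.047,.999,0]); xh=np.array([.999,-.047,0])
def proj(P):
    q=T[:3,:3].T@(rr.inv().apply(np.array(P)-s['tool_pos'])-T[:3,3]); return np.round([c['cx']+c['fx']*q[0]/q[2],c['cy']+c['fy']*q[1]/q[2]])
for a in [90,75,60,45,30,15,0,-15,-30]:
    t=np.radians(a); t2=np.radians(a+120)
    P=hub+.055*(np.cos(t)*yh+np.sin(t)*np.array([0,0,1])); Q=hub+.055*(np.cos(t2)*yh+np.sin(t2)*np.array([0,0,1]))
    print(a,'wrist L/R',proj(P-xh*.012),proj(P+xh*.012),'scene -y wing',np.round(w2p('scene',Q),1))
w=cv2.imread('pics/s17.png');cv2.imwrite('pics/s17z.png',cv2.resize(w[180:250,250:330],None,fx=8,fy=8,interpolation=cv2.INTER_CUBIC))
w=cv2.imread('pics/s0.png' if 0 else 'pics/scene0.png');cv2.imwrite('pics/s0z.png',cv2.resize(w[180:250,250:330],None,fx=8,fy=8,interpolation=cv2.INTER_CUBIC))
E
```

```text
90 wrist L/R [296. 306.] [355. 306.] scene -y wing [267.5 219.8]
75 wrist L/R [296. 273.] [355. 272.] scene -y wing [265.6 218.2]
60 wrist L/R [296. 237.] [355. 237.] scene -y wing [264.6 215.8]
45 wrist L/R [297. 204.] [353. 204.] scene -y wing [264.6 212.9]
30 wrist L/R [298. 179.] [351. 178.] scene -y wing [265.8 209.5]
15 wrist L/R [299. 162.] [349. 162.] scene -y wing [267.9 206. ]
0 wrist L/R [301. 154.] [346. 154.] scene -y wing [270.9 202.7]
-15 wrist L/R [302. 155.] [344. 154.] scene -y wing [274.5 199.6]
-30 wrist L/R [303. 161.] [343. 161.] scene -y wing [278.5 197.2]
```

View pics/s17z.png

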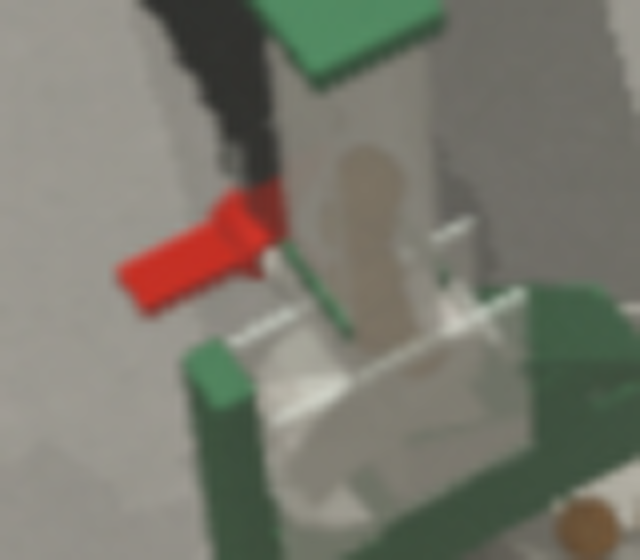

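View pics/s0z.png

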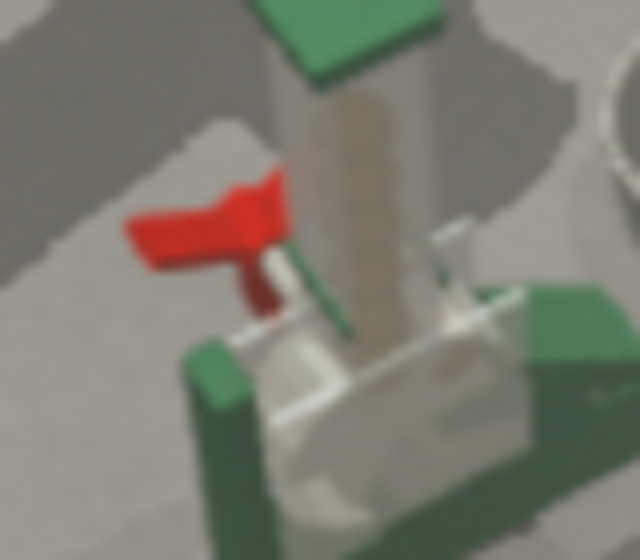

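Two walnuts are in the bowl, but the wing angles (front wing about 60°, other tip at scene (267,216)) show the knob is held only about half-way. I'll push a bit further until it snaps.

servo_tool --plan '[[[0.2, 0, 0, 0, 0, 0], [0.4, 0, 0, 0, 0, 0], [0.6, 0, 0, 0, 0, 0], [0.8, 0, 0, 0, 0, 0], [1, 0, 0, 0, 0, 0], [1.2, 0, 0, 0, 0, 0], [1.2, 0, 0, 0, 0, 0], [1.2, 0, 0, 0, 0, 0], [1.2, 0, 0, 0, 0, 0]]]'

```text
time: 23.6
tool_pos: [0.5209, -0.1332, 0.1969]
tcp_rot: [-2.279, -2.162, -0.001]
wrist_force: [0.2, 0.6, -0.5]
width: -0.001
```

```bash
python3 look.py 18
```

```text
[ 0.5209 -0.1332  0.1969] [ 0.2298  0.5617 -0.4916] 23.6
```

View pics/w18.png

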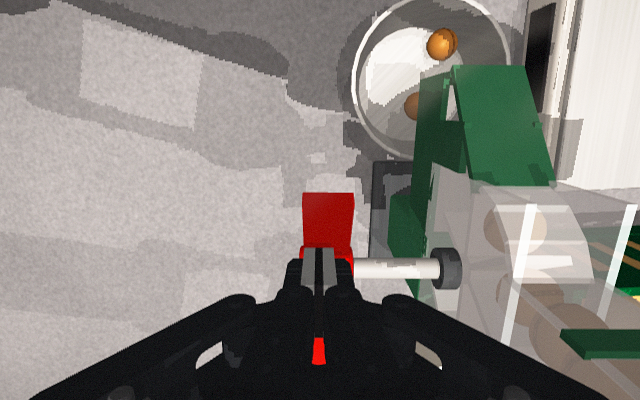

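View pics/st18.png

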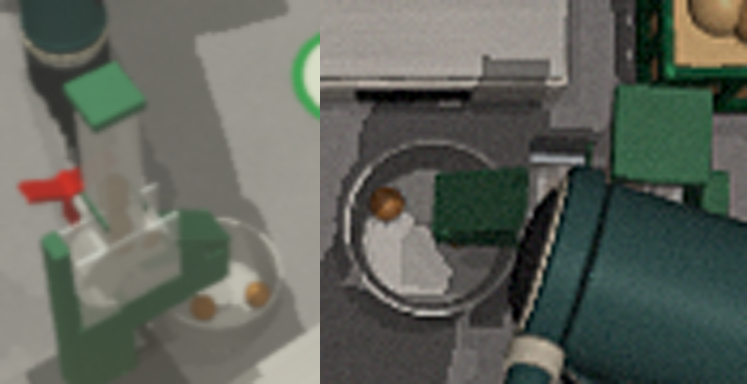

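Snapped to click 2: the wing geometry is back to the starting shape and two walnuts lie in the bowl. Now click 3, as in click 1.

servo_tool --plan '[[[0, 0, -2, 0, 0, 0], [0, -0.4, -4, 0, 0, 0], [0.5, -0.8, -4.5, 0, 0, 0], [1.5, -0.8, -4.5, 0, 0, 0], [2.2, -0.8, -4.5, 0, 0, 0], [2.2, -0.8, -4, 0, 0, 0], [2.2, -0.8, -2, 0, 0, 0], [2.2, -0.8, -0.6, 0, 0, 0], [2.2, -0.8, 0, 0, 0, 0], [2.2, -0.8, 0.5, 0, 0, 0], [2.2, -0.8, 1, 0, 0, 0], [2.2, -0.8, 1.5, 0, 0, 0], [2.2, -0.8, 2, 0, 0, 0], [2.2, -0.8, 2.4, 0, 0, 0], [2.2, -0.8, 2.8, 0, 0, 0], [2.2, -0.8, 3.1, 0, 0, 0], [2.2, -0.8, 3.4, 0, 0, 0], [2.2, -0.8, 3.4, 0, 0, 0], [2.2, -0.8, 3.4, 0, 0, 0]]]'

```text
time: 25.33
tool_pos: [0.5134, -0.111, 0.1621]
tcp_rot: [-2.278, -2.161, 0.001]
wrist_force: [-0.2, 0.0, 0.6]
width: 0.0
```

```bash
python3 look.py 19
```

```text
[ 0.5134 -0.111   0.1621] [-0.1759  0.0338  0.5798] 25.3333
```

View pics/w19.png

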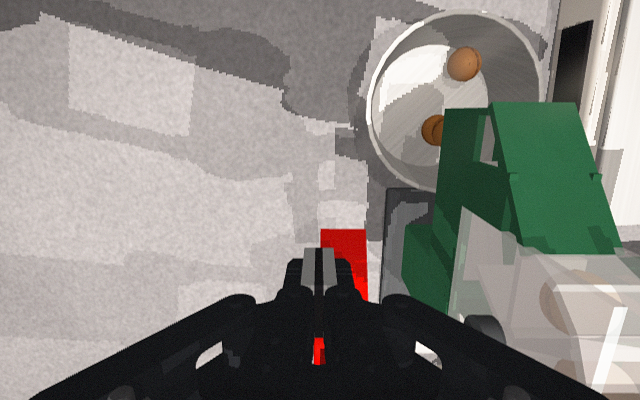

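View pics/st19.png

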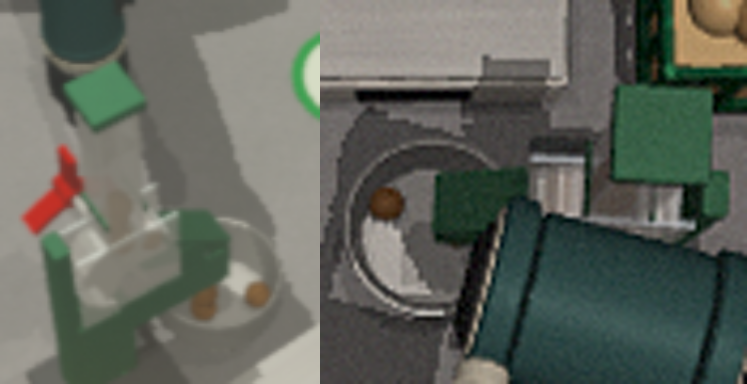

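Click 3 is done: three walnuts are in the bowl and the knob has a wing straight up again. Retreating.

servo_tool --plan '[[[0, 0, -3, 0, 0, 0], [0, 0, -6, 0, 0, 0], [0, 0, -9, 0, 0, 0], [0, -3, -9, 0, 0, 0], [0, -6, -9, 0, 0, 0], [0, -9, -9, 0, 0, 0], [0, -9, -9, 0, 0, 0], [0, -9, -9, 0, 0, 0], [0, -9, -9, 0, 0, 0]]]'

```text
time: 26.23
tool_pos: [0.4248, -0.1065, 0.2534]
tcp_rot: [2.279, 2.161, 0.002]
wrist_force: [-0.8, 0.1, -0.5]
width: -0.0
```

```bash
python3 look.py 20; python3 -c "
from snap import *
to([.44,.03,.25],0)"
```

```text
[ 0.4248 -0.1065  0.2534] [-0.7832  0.1032 -0.4679] 26.2333
26.3833 [ 0.4251 -0.1064  0.2529] -> [0.44, 0.03, 0.25] [13.7   0.77  0.3 ] [-0.01 -0.02 86.99]
```

View pics/w20.png

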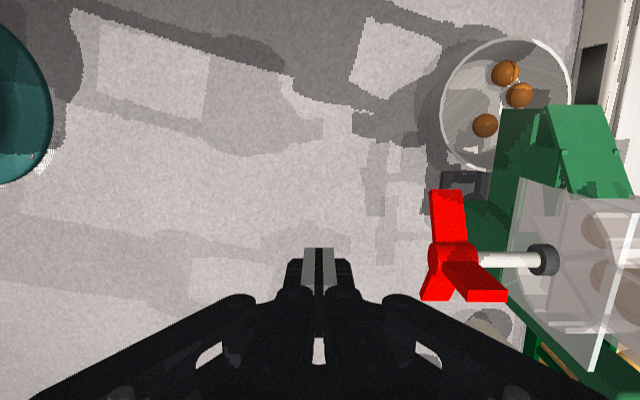

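View pics/st20.png

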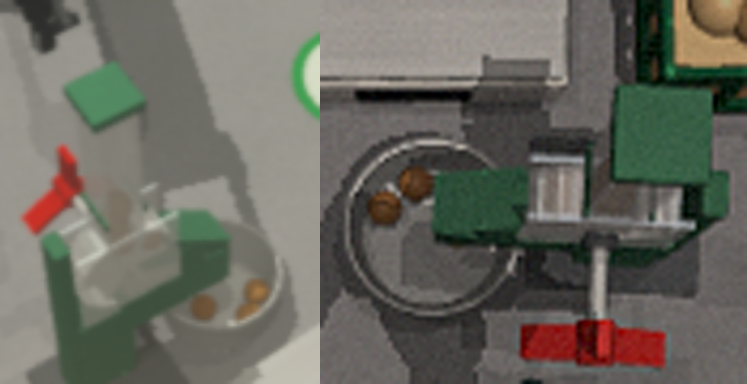

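The view confirms three walnuts (wrist pixels (505,73), (520,95), (486,125)) and the knob at its third click. Returning to the bowl's +y wall.

servo_tool --plan '[[[1, 0, 0, 0, 0, 7], [2, 0, 0, 0, 0, 14], [3, 0, 0, 0, 0, 21], [4, 0.1, 0, 0, 0, 28], [5, 0.2, 0, 0, 0, 35], [6, 0.3, 0, 0, 0, 42], [7, 0.4, 0, 0, 0, 49], [8, 0.5, 0.1, 0, 0, 56], [9, 0.6, 0.2, 0, 0, 63], [10, 0.7, 0.3, 0, 0, 70], [11.5, 0.8, 0.3, 0, 0, 77], [13, 0.8, 0.3, 0, 0, 84], [13.7, 0.8, 0.3, 0, 0, 87], [13.7, 0.8, 0.3, 0, 0, 87], [13.7, 0.8, 0.3, 0, 0, 87]]]' --claw 4

```text
time: 27.63
tool_pos: [0.4407, 0.0302, 0.2497]
tcp_rot: [3.142, 0.005, -0.001]
wrist_force: [-0.3, -0.4, -0.6]
width: 0.471
```

```bash
python3 -c "
from snap import *
s=bot.read_state(); print(s['tool_pos'],s['tcp_rot'],s['width'])
s,c=snap('wrist','w21.png')
r=R.from_rotvec(s['tcp_rot'])
for p in ([.6225,.0335,.2],[.6225,.0335,.14]): print(r.inv().apply(np.array(p)-s['tool_pos'])*100)"
```

```text
[0.4407 0.0302 0.2497] [ 3.1416  0.0046 -0.0008] 0.4713030294568941
[18.1794 -0.274   4.9654]
[18.1825 -0.2742 10.9654]
```

View pics/w21.png

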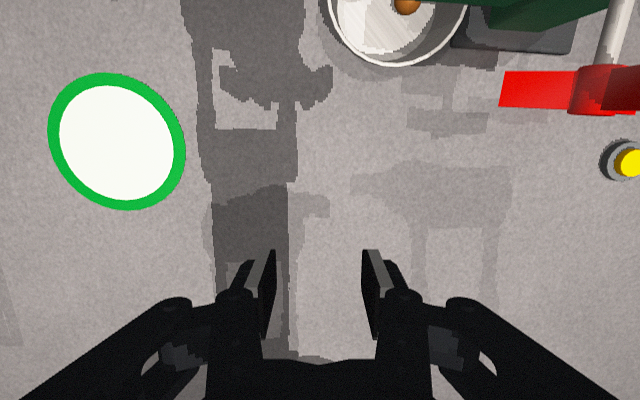

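servo_tool --plan '[[[3, 0, 1, -2, 0, 0], [6, -0.1, 2, -4, 0, 0], [9, -0.2, 4, -6, 0, 0], [12, -0.3, 6, -8.7, 0, 0], [15, -0.3, 8, -8.7, 0, 0], [18.2, -0.3, 10, -8.7, 0, 0], [18.2, -0.3, 11, -8.7, 0, 0], [18.2, -0.3, 11, -8.7, 0, 0], [18.2, -0.3, 11, -8.7, 0, 0], [18.2, -0.3, 11, -8.7, 0, 0]]]'

```text
time: 28.52
tool_pos: [0.6223, 0.0327, 0.1408]
tcp_rot: [2.99, 0.003, 0.001]
wrist_force: [-1.1, 0.5, -0.3]
width: 0.468
```

```bash
python3 -c "
from snap import *
s=bot.read_state(); print(s['tool_pos'],s['tcp_rot'],s['width'])
s,c=snap('wrist','w22.png')
r=R.from_rotvec(s['tcp_rot'])
for p in ([.6225,.014,.0185],): print(r.inv().apply(np.array(p)-s['tool_pos'])*100)"
```

```text
[0.6223 0.0327 0.1408] [2.9896 0.003  0.0006] 0.46815593547184775
[ 0.0106  0.0018 12.3691]
```

View pics/w22.png

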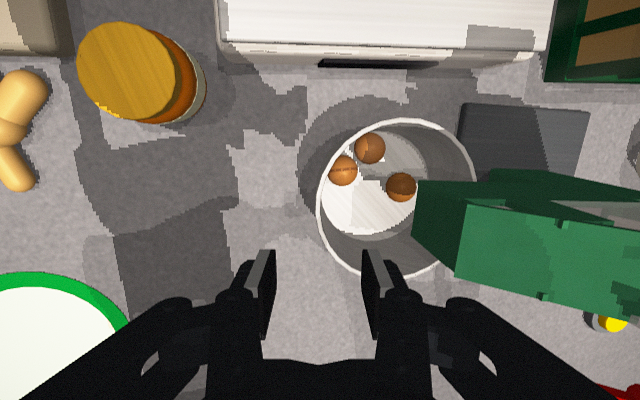

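Three walnuts are visible at (343,170), (370,148) and (401,186), and the rim edge at (318,205) is on the jaw plane. Descending and gripping.

servo_tool --plan '[[[0, 0, 3, 0, 0, 0], [0, 0, 6, 0, 0, 0], [0, 0, 8.5, 0, 0, 0], [0, 0, 10.5, 0, 0, 0], [0, 0, 11.7, 0, 0, 0], [0, 0, 12.35, 0, 0, 0], [0, 0, 12.35, 0, 0, 0], [0, 0, 12.35, 0, 0, 0]]]'

```text
time: 29.23
tool_pos: [0.6239, 0.0143, 0.021]
tcp_rot: [2.99, 0.003, 0.006]
wrist_force: [0.7, 0.4, 0.5]
width: 0.467
```

servo_tool --plan '[[[0, 0, 0, 0, 0, 0], [0, 0, 0, 0, 0, 0], [0, 0, 0, 0, 0, 0], [0, 0, 0, 0, 0, 0], [0, 0, 0, 0, 0, 0], [0, 0, 0, 0, 0, 0]]]' --claw 0 --grip_force 25

```text
time: 29.73
tool_pos: [0.6246, 0.0141, 0.0227]
tcp_rot: [2.989, 0.003, 0.008]
wrist_force: [-2.9, -0.2, 6.7]
width: 0.059
```

```bash
python3 -c "
from snap import *
s,c=snap('wrist','w23.png'); print(s['tool_pos'],s['tcp_rot'],s['wrist_force'],s['width'])
r=R.from_rotvec(s['tcp_rot'])
print(r.inv().apply(np.array([.473,.280,0])-np.array([.622,-.045,0]))*100)
b=np.array([.622,-.045,.065]); print(s['tool_pos']-b)"
```

```text
[0.6246 0.0141 0.0227] [2.9893 0.0028 0.0084] [-2.8868 -0.2196  6.7211] 0.05905263175367492
[-14.8256 -32.1454  -5.0136]
[ 0.0026  0.0591 -0.0423]
```

View pics/w23.png

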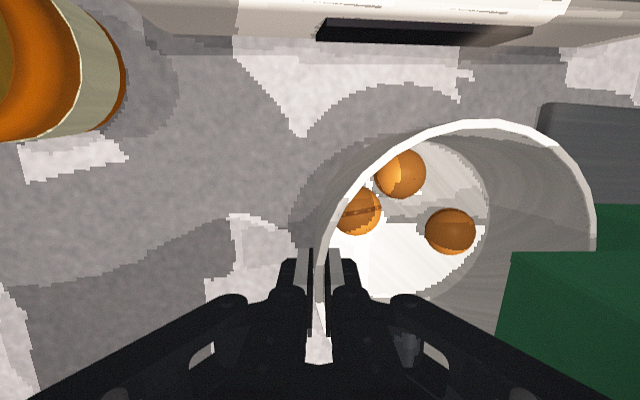

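Gripped again (5 mm opening). Sliding the bowl with its walnuts to the mat, gently, in two parts.

servo_tool --plan '[[[-0.1, -0.3, -0.05, 0, 0, 0], [-0.4, -0.8, -0.13, 0, 0, 0], [-0.7, -1.6, -0.25, 0, 0, 0], [-1.1, -2.4, -0.37, 0, 0, 0], [-1.6, -3.4, -0.53, 0, 0, 0], [-2.1, -4.5, -0.7, 0, 0, 0], [-2.6, -5.6, -0.87, 0, 0, 0], [-3.1, -6.7, -1.05, 0, 0, 0], [-3.6, -7.8, -1.22, 0, 0, 0], [-4.1, -8.9, -1.39, 0, 0, 0], [-4.6, -10, -1.56, 0, 0, 0], [-5.1, -11.1, -1.73, 0, 0, 0], [-5.6, -12.2, -1.9, 0, 0, 0], [-6.1, -13.3, -2.07, 0, 0, 0], [-6.6, -14.3, -2.23, 0, 0, 0], [-7, -15.1, -2.36, 0, 0, 0], [-7.2, -15.7, -2.45, 0, 0, 0], [-7.4, -16, -2.5, 0, 0, 0], [-7.4, -16, -2.5, 0, 0, 0]]]' --grip_force 30

```text
time: 31.37
tool_pos: [0.5498, 0.1772, 0.0228]
tcp_rot: [2.991, 0.003, 0.008]
wrist_force: [-1.6, 2.1, 1.7]
width: 0.064
```

```bash
python3 -c "
from snap import *
s,c=snap('wrist','w24.png'); print(s['tool_pos'],s['tcp_rot'],s['wrist_force'],s['width'])
r=R.from_rotvec(s['tcp_rot'])
print(r.inv().apply(np.array([.4756,.339,.0215])-s['tool_pos'])*100)"
```

```text
[0.5498 0.1772 0.0228] [2.9906 0.0032 0.0078] [-1.6009  2.1092  1.7149] 0.06369594531457486
[ -7.376  -16.0271  -2.3442]
```

View pics/w24.png

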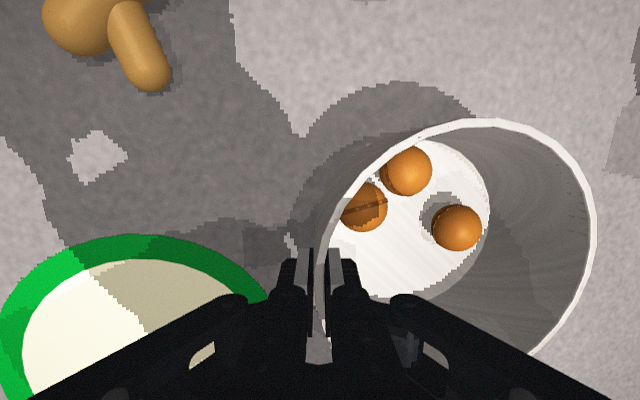

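The bowl follows, with all three walnuts inside. Second half.

servo_tool --plan '[[[-0.1, -0.3, -0.05, 0, 0, 0], [-0.4, -0.8, -0.13, 0, 0, 0], [-0.7, -1.6, -0.25, 0, 0, 0], [-1.1, -2.4, -0.37, 0, 0, 0], [-1.6, -3.4, -0.53, 0, 0, 0], [-2.1, -4.5, -0.7, 0, 0, 0], [-2.6, -5.6, -0.87, 0, 0, 0], [-3.1, -6.7, -1.05, 0, 0, 0], [-3.6, -7.8, -1.2, 0, 0, 0], [-4.1, -8.9, -1.35, 0, 0, 0], [-4.6, -10, -1.5, 0, 0, 0], [-5.1, -11.1, -1.67, 0, 0, 0], [-5.6, -12.2, -1.82, 0, 0, 0], [-6.1, -13.3, -1.98, 0, 0, 0], [-6.6, -14.3, -2.12, 0, 0, 0], [-7, -15.1, -2.24, 0, 0, 0], [-7.2, -15.7, -2.33, 0, 0, 0], [-7.4, -16, -2.38, 0, 0, 0], [-7.4, -16, -2.38, 0, 0, 0], [-7.4, -16, -2.38, 0, 0, 0]]]'

```text
time: 33.08
tool_pos: [0.4753, 0.3398, 0.0227]
tcp_rot: [2.991, 0.003, 0.008]
wrist_force: [0.1, -2.8, 7.0]
width: 0.059
```

servo_tool --plan '[[[0, 0, 0, 0, 0, 0], [0, 0, 0, 0, 0, 0], [0, 0, 0, 0, 0, 0], [0, 0, 0, 0, 0, 0], [0, 0, -1, 0, 0, 0], [0, 0, -3, 0, 0, 0], [0, 0, -6, 0, 0, 0], [0, 0, -9, 0, 0, 0], [0, 0, -12, 0, 0, 0], [-4, 1, -14, 0, 0, 0], [-6, 2, -16, 0, 0, 0], [-6, 2, -18, 0, 0, 0], [-6, 2, -18, 0, 0, 0], [-6, 2, -18, 0, 0, 0]]]' --claw 3

```text
time: 34.25
tool_pos: [0.4151, 0.348, 0.2055]
tcp_rot: [2.995, 0.003, 0.013]
wrist_force: [0.3, -0.2, -0.5]
width: 0.35
```

```bash
python3 -c "
from snap import *
s,c=snap('wrist','w25.png'); print(s['tool_pos'],s['tcp_rot'],s['wrist_force'],s['width'])
s,c=snap('scene','s25.png')"
```

```text
[0.4151 0.348  0.2055] [2.9947 0.0032 0.013 ] [ 0.2791 -0.1879 -0.4899] 0.3500076847920578
```

View pics/w25.png

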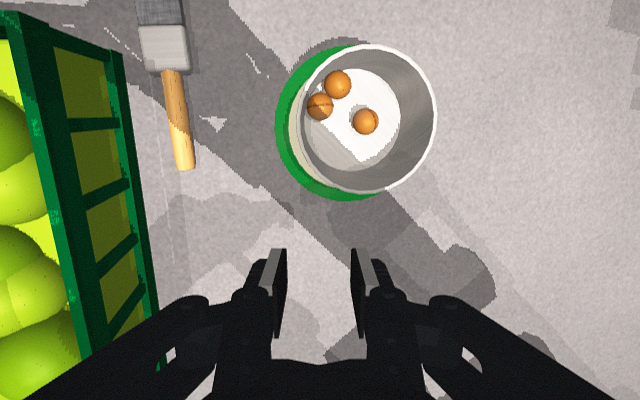

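View pics/s25.png

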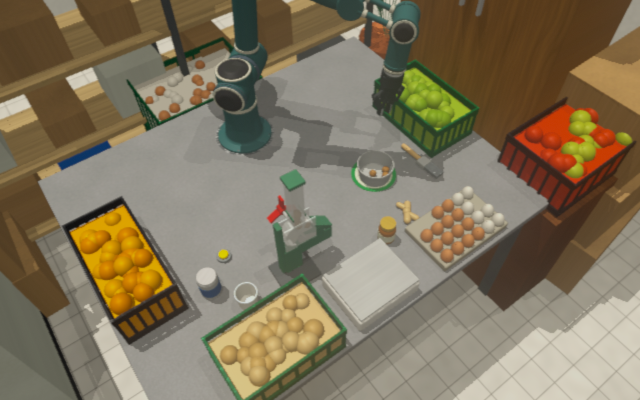

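```bash
python3 -c "
from snap import *
s,c=snap('wrist','w26.png'); print(s['tool_pos'])
print(wp(c,s,368,118,.065),wp(c,s,299,118,.065),wp(c,s,437,118,.065)); print('mat left/bottom edge',wp(c,s,275,125,0),wp(c,s,345,201,0))
print(p2w('scene',376,164,.065))
to([.40,.15,.30],0); to([.40,-.25,.30],0);to([.45,-.35,.10],0)"
```

```text
[0.4142 0.3466 0.2026]
[0.4778 0.2797 0.065 ] [0.4779 0.3431 0.065 ] [0.4778 0.2121 0.065 ]
mat left/bottom edge [0.4696 0.363  0.    ] [0.3819 0.2839 0.    ]
[0.4831 0.2801 0.065 ]
34.4 [0.414  0.3463 0.2019] -> [0.4, 0.15, 0.3] [-1.41 20.89 -6.74] [ 8.68 -0.21  0.1 ]
34.4 [0.414  0.3463 0.2019] -> [0.4, -0.25, 0.3] [-1.48 60.43 -0.7 ] [ 8.68 -0.21  0.1 ]
34.4 [0.414  0.3463 0.2019] -> [0.45, -0.35, 0.1] [ 3.43 67.3  20.6 ] [ 8.68 -0.21  0.1 ]
```

The bowl is at about (0.478,0.280), within about 5 mm of the mat centre, with three walnuts. Moving to the button with shut fingers.

servo_tool --plan '[[[-0.2, 3, -2, 2, 0, 0], [-0.5, 7, -4, 4, 0, 0], [-0.8, 11, -6, 6, 0, 0], [-1.1, 15, -6.5, 8.7, 0, 0], [-1.4, 19, -6.7, 8.7, 0, 0], [-1.4, 23, -6.3, 8.7, 0, 0], [-1.4, 27, -5.8, 8.7, 0, 0], [-1.4, 31, -5.2, 8.7, 0, 0], [-1.4, 35, -4.6, 8.7, 0, 0], [-1.4, 39, -4, 8.7, 0, 0], [-1.4, 43, -3.4, 8.7, 0, 0], [-1.4, 47, -2.8, 8.7, 0, 0], [-1.4, 51, -2.2, 8.7, 0, 0], [-1.4, 55, -1.5, 8.7, 0, 0], [-1.4, 60, -0.8, 8.7, 0, 0], [0, 64, -0.2, 8.7, 0, 0], [0, 66, 0, 8.7, 0, 0], [0, 66, 0, 8.7, 0, 0], [0, 66, 0, 8.7, 0, 0]]]' --claw 0

```text
time: 35.98
tool_pos: [0.4141, -0.3074, 0.2992]
tcp_rot: [-3.138, 0.002, 0.0]
wrist_force: [-0.1, 1.1, 0.2]
width: -0.002
```

```bash
python3 -c "
from snap import *
s,c=snap('wrist','w27.png'); print(s['tool_pos'],s['tcp_rot'])
to([.4504,-.3500,.08],0)"
```

```text
[ 0.4141 -0.3074  0.2992] [-3.1382  0.0025  0.    ]
36.0333 [ 0.4142 -0.3062  0.2996] -> [0.4504, -0.35, 0.08] [ 3.61  4.45 21.95] [-0.19 -0.03 -0.  ]
```

View pics/w27.png

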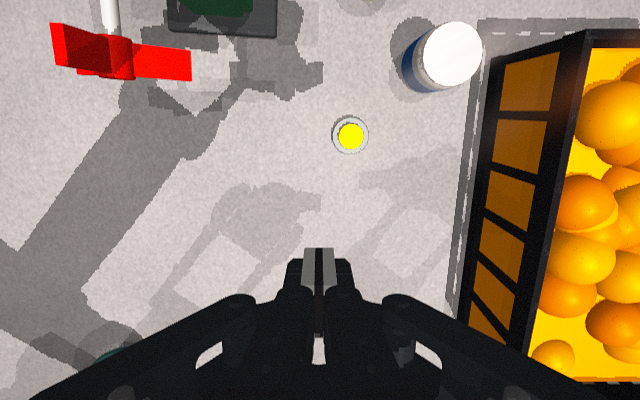

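```bash
python3 -c "
from snap import *
s,c=snap('wrist','w28.png')
p=wp(c,s,351,136,.025);print(p)
to([p[0],p[1],.045],0)"
```

```text
[ 0.4517 -0.3482  0.025 ]
36.0833 [ 0.4144 -0.3055  0.3001] -> [np.float64(0.45168561587570943), np.float64(-0.34815476890300734), 0.045] [ 3.69  4.34 25.5 ] [-0.16 -0.07  0.08]
```

servo_tool --plan '[[[1, 1, 3, 0, 0, 0], [2, 2, 6, 0, 0, 0], [3, 3.5, 9.5, 0, 0, 0], [3.7, 4.4, 13, 0, 0, 0], [3.7, 4.4, 17, 0, 0, 0], [3.7, 4.4, 21, 0, 0, 0], [3.7, 4.4, 24, 0, 0, 0], [3.7, 4.4, 25.5, 0, 0, 0], [3.7, 4.4, 25.5, 0, 0, 0], [3.7, 4.4, 25.5, 0, 0, 0]]]'

```text
time: 36.92
tool_pos: [0.4512, -0.3468, 0.0442]
tcp_rot: [-3.137, -0.005, 0.001]
wrist_force: [-0.6, -0.4, 0.8]
width: 0.003
```

```bash
python3 -c "
from snap import *
s,c=snap('wrist','w29.png'); print(s['tool_pos'],s['tcp_rot'],s['wrist_force'])"
```

```text
[ 0.4512 -0.3468  0.0442] [-3.137  -0.0045  0.0012] [-0.6155 -0.4484  0.8035]
```

View pics/w29.png

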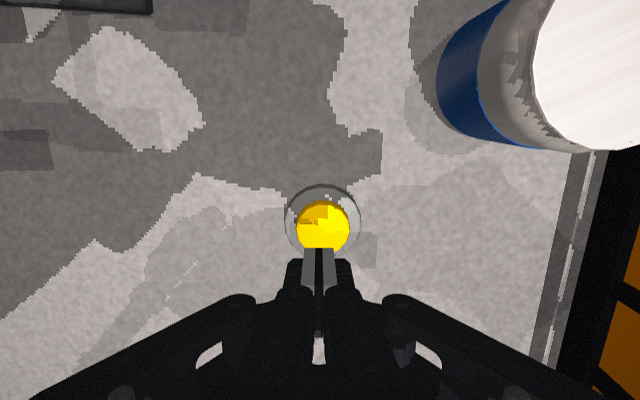

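The button at (323,228) lies right under the tool axis (predicted (318,231)). Pressing down in steps.

servo_tool --plan '[[[0, 0, 1, 0, 0, 0], [0, 0.1, 2, 0, 0, 0], [0, 0.1, 2.7, 0, 0, 0], [0, 0.1, 3.2, 0, 0, 0], [0, 0.1, 3.5, 0, 0, 0], [0, 0.1, 3.8, 0, 0, 0], [0, 0.1, 4, 0, 0, 0]]]'

```text
time: 37.55
tool_pos: [0.4525, -0.349, 0.0055]
tcp_rot: [-3.139, -0.004, -0.003]
wrist_force: [1.1, -0.5, -0.2]
width: 0.001
```

servo_tool --plan '[[[0, 0, 0.2, 0, 0, 0], [0, 0, 0.4, 0, 0, 0], [0, 0, 0.6, 0, 0, 0]]]'

```text
time: 37.8
tool_pos: [0.4526, -0.3491, -0.0006]
tcp_rot: [-3.139, -0.004, -0.003]
wrist_force: [0.2, 0.9, -0.7]
width: -0.001
```

servo_tool --plan '[[[0, 0, 0.15, 0, 0, 0], [0, 0, 0.3, 0, 0, 0]]]'

```text
time: 37.97
tool_pos: [0.4526, -0.3492, -0.0035]
tcp_rot: [-3.139, -0.004, -0.003]
wrist_force: [-0.7, 0.7, 1.5]
width: 0.003
```

servo_tool --plan '[[[0, 0, 0.15, 0, 0, 0], [0, 0, 0.3, 0, 0, 0]]]'

```text
time: 38.13
tool_pos: [0.4526, -0.3493, -0.0063]
tcp_rot: [-3.139, -0.004, -0.003]
wrist_force: [-1.7, 0.4, 3.7]
width: 0.0
```

Contact at about z = -0.002, with the spring force rising. Continuing to full travel.

servo_tool --plan '[[[0, 0, 0.1, 0, 0, 0], [0, 0, 0.2, 0, 0, 0], [0, 0, 0.25, 0, 0, 0]]]'

```text
time: 38.38
tool_pos: [0.4526, -0.3493, -0.0084]
tcp_rot: [-3.139, -0.004, -0.003]
wrist_force: [-3.2, 3.3, 9.8]
width: 0.0
```

At 9.8 N it is on the stop. Retracting.

servo_tool --plan '[[[0, 0, 0, 0, 0, 0], [0, 0, -3, 0, 0, 0], [0, 0, -7, 0, 0, 0], [0, 0, -11, 0, 0, 0], [0, 0, -15, 0, 0, 0], [-3, 0, -20, 0, 0, 0], [-3, 0, -20, 0, 0, 0], [-3, 0, -20, 0, 0, 0], [-3, 0, -20, 0, 0, 0]]]'

```text
time: 39.13
tool_pos: [0.4229, -0.3505, 0.1925]
tcp_rot: [-3.141, -0.003, -0.007]
wrist_force: [-0.6, -0.2, -1.0]
width: 0.001
```

```bash
python3 look.py 30; python3 -c "
import cv2,numpy as np
b=cv2.imread('pics/t30.png');cv2.imwrite('pics/t30z.png',cv2.resize(b[130:265,190:450],None,fx=3,fy=3,interpolation=cv2.INTER_CUBIC))"
```

```text
[ 0.4229 -0.3505  0.1925] [-0.6193 -0.2055 -0.9541] 39.1333
```

View pics/t30z.png

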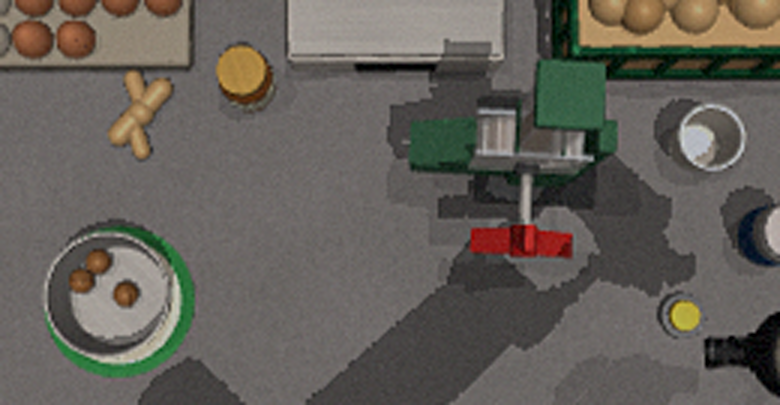

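View pics/s30.png

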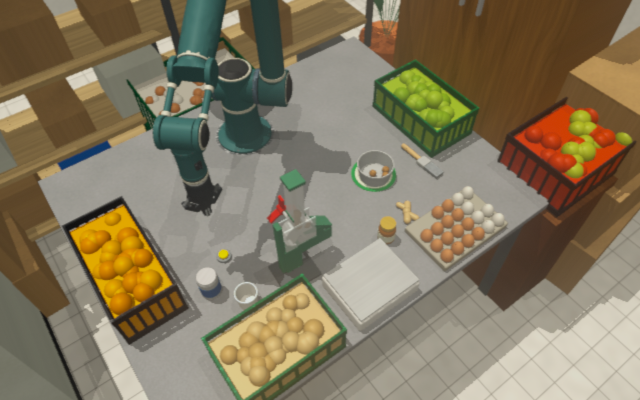

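View pics/w30.png

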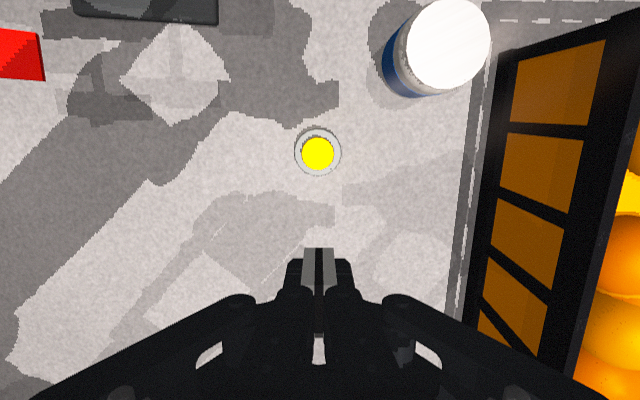

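```bash
python3 -c "
from snap import *
print(p2w('top',190+108/3,130+297/3,.065),p2w('top',190+118/3,130+300/3,0))
from workcell import finish_job
print(finish_job())"
```

```text
[0.4697 0.2769 0.065 ] [0.4671 0.2815 0.    ]
the job is handed in; nothing more can be done
None
```

I finished every step and handed the job in at about 39 s of the 72 s allowed. No verdict was reported.

**What I did:** I slid the bowl under the spout, gripping its wall. I turned the knob three clicks: down on the wing, sideways on the top wing, then down again. I then slid the bowl with its walnuts to the mat and pressed the call button. The press force rose to 9.8 N (fully down takes 5 N); I then let go.

**What the last checks showed:**
- **Bowl:** it stands about 5 mm from the mat's centre, by both the top and the wrist camera.
- **Walnuts:** three are in the bowl and none are loose on the counter.
- **Knob:** one wing points straight up, as it should at the third click.
- **Button:** it looks sprung back up, and the arm is clear of everything.
- **Other things:** none appear to have moved in the pictures.

**What disagreed or went wrong:**
- **Fingertip position:** the real fingertips sit about 24 mm behind the reported tool point. My first grip closed above the rim and the first slide moved nothing. I found the offset by touching the mat (16 N) and corrected for it.
- **Second click:** the knob first stopped about half-way and the second walnut had already dropped. Pushing 12 mm further made it snap on, and no extra walnut came out.
- **Cameras:** the scene camera placed things 5 to 10 mm farther out in x than the other two, so I mostly relied on the wrist and top cameras.

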